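# Enable the photoreactor laser with its key and set the power

## Task

Take the red key out of its wooden rest, feel for the key slot of the laser console, push the key fully home and turn it clockwise to ON (the green dot) against the stop. Then turn the black power knob clockwise up from its zero stop by exactly three clicks. Let go of everything, and leave the blue key and the glassware where they are.

Things in the scene. Friction and masses are not known exactly. Their poses are not given: they have to be found in the camera images.
- laser_key_bow (a point): Middle of the red plastic bow (grip) of the key, which stands point down in one of the rest's two slots (which varies). Key z points up, y along the bow's width, x through its thickness. Bow 10 (x) by 28 (y) by 36 mm tall, this point half-way up; 45 g. A steel shoulder disc, 26 mm across, lies 18 to 21 mm below this point: grip the flat faces about 5 mm above this point to stay off it.
- laser_key_nose (a point): Lower end of the red key, 36 mm below the bow point on the key axis. Going up from here: nose 2 mm tall, 16 (y) by 2.5 mm (x); cross wing 6 mm tall, 20 (y) by 5 mm (x); round shaft 7 mm long, 5.5 mm diameter; underside of the shoulder disc 15 mm up. The key is the same after half a turn about z.
- spare_key_bow (a point): Blue key of the same shape, belonging to another device, in the other slot of the rest, 72 mm from the red key along the bow's width. Leave it alone. This point is the middle of its bow.
- key_rest: Fixed wooden key rest, 60 (x) by 140 (y) by 24 mm tall, origin at the centre of its underside; slots at y = +36 and -36 mm, 19 mm deep. Keys stand in them with the shoulder disc on the rest's top, key y along rest y.
- console: Fixed laser console, a grey case 170 mm deep (x) and 250 mm wide (y), origin at the centre of its underside. Its white panel slopes up away from the robot side at 0.30 rad (17 degrees), from 50 mm high at the front to 103 mm at the back. The key switch is at y = +58 mm, the power knob at y = -58 mm, both half-way up the panel. Red dot by the slot: OFF; green dot uphill: ON.
- switch_place (a point): Nominal middle of the key slot, at the top face of the square 44 mm steel switch cover (5 mm thick, 7 mm above the panel). z points out of the panel along the switch axis (leaning 17 degrees toward the front), y along the slot, x uphill. The switch is mounted with slack: the real slot, 22.5 (y) by 7.5 mm (x), lies on this y axis up to 6 mm to either side: find it by touch or eye.
- ejector (a joint): Sprung brass pin in the slot, pressed in by the key's nose: 0 = out, 3 mm below the cover's top; 0.012 m with the key home (shoulder disc on the cover, bow point 21 mm above its top). It pushes back with 1.5 to 4.5 N and throws out a key let go before it is turned: hold the key in while turning. Turned, the wing is trapped under the cover; the released key rises about 2 mm and stays.
- key_switch (a joint): Rotor under the cover that the key's wing drives, free to turn with the key only when the key is home: 0 = OFF (in line with the slot), grows clockwise seen from outside, 1.571 = ON at a hard stop. The key has 0.1 to 0.15 rad of play in it: turn the key about 1.7 rad or until the stop is felt. Friction 0.04 N m; stays where it is left.
- knob_grip (a point): Point on the axis of the black round power knob, 26 mm above the panel, to grip at; z points out of the panel along the axis. The knob is 34 mm across and 36 mm tall above the panel, with a white pointer line; turning it clockwise seen from outside raises the power.
- power_knob (a joint): Knob angle: 0 at the zero stop where it starts, grows clockwise; click stops every 0.419 rad (24 degrees), each held by a sprung ball (about 0.1 N m to pass), so three clicks are 1.257 rad. On release it settles into the nearest click.
- reagent: Amber bottle, 52 mm across, 100 mm tall, origin under its centre. Bystander.
- flask: Conical glass flask, 68 mm across, 100 mm tall, origin under its centre. Bystander.
- beaker: Glass beaker, 60 mm across, 70 mm tall, origin under its centre. Bystander.

How it is judged:
By the outcome, as a careful person would: the job done as asked, in the order asked, and still so for the second after the job is handed in, with the robot touching nothing.
It also fails if it takes over 72 s, if anything falls off the work surface, if the arm or the gripper's body presses on something with over 40 N, if the wrist force passes 120 N, or if a joint passes its speed limit or range.

## Robot

A 6-joint arm with a two-finger parallel gripper is mounted at the origin on the work surface. World frame = base frame: x ahead of the robot, y to its left, z up, the work surface at z = 0. Lengths are in m, angles in rad, forces in N, time in s.
With the tool pointing down it reaches from about 0.35 to 0.925 m from the base axis. Payload 6.4 kg.
Tool frame: the origin (TCP) lies at the very end of the fingers, on their centre line; the grasp point (between the pads) lies 19 mm behind it; y points along the fingers, x is the direction in which the jaws open and shut, and the axes are right-handed (so a half turn about y gives the same grasp; the last joint's range is limited). The gripper opens to 85 mm and grips with 20 to 120 N. Pads are 22 mm wide; open, the fingers measure 114 mm over their backs; the gripper's body (76 mm by 85 mm) begins 54 mm behind the grasp point. The pads swing forward as they close: fully open they stand 13 mm farther back than shut.
Start: joints at [1.144, 0.245, 1.558, -0, 1.339, -0.174], TCP at [0.163, 0.629, 0.231] pointing down, gripper open.
Joint ranges: [-3.13, 3.13], [-1.02, 2.26], [0.13, 2.54], [-0.95, 4.09], [0.21, 2.88], [-2.74, 2.74]. Speed limits (rad/s): [2.57, 2.57, 3.14, 3.14, 3.14, 3.14].

## Interface

Orientations are given as a unit quaternion [x, y, z, w].
In Python, from plant import sensors, viewer, r gives the robot as it stands.
- The arm moves only by the shell command python3 -m jog 'ROWS' [FORCE]. ROWS is JSON, a list that holds one entry, the list of rows, each a list of 7 numbers: the shift along the tool's x, y, z in mm, then the turn, a rotation vector about the tool's x, y, z in degrees, then the closure, from -1 (fully open) to 1 (shut). In form: [[[tx, ty, tz, wx, wy, wz, fingers], ...]]. A call has 1 to 5 rows; each row is the pose to reach, as a shift and turn from the pose commanded when the call began, along the tool's axes at that moment; what a row does not reach only later rows make up. A row lasts 1/10 s, in which the tool goes at most 50 mm and 8.59 degrees, less where a joint would pass 70% of its speed; a pose out of reach is approached as far as the arm can. A call with a gripper value outside its range is refused whole. The fingers move at their own pace and stop on an object; FORCE is the grip in N (left out, the last holds). Time passes only in rows, so rows that repeat a pose let the fingers close. It gives the time, the measured TCP pose, the force and the opening at its end, in the units of the state.
- sensors.state(): the state, without advancing time (a new reading comes with each control period).
- viewer.capture(name): name is "scene" or "top" or "wrist"; returns a dict with "pixels" (400x640x3 uint8, blue, green, red), "fx", "fy", "cx", "cy" (pixels), "k1" (the pictures are not rectified: a ray, as slopes to the right and down, at radius r is drawn at 1 + k1 r^2 times it, then the intrinsics apply), "R" (3x3) and "t" (3): a world point X has camera coordinates R X + t. Camera axes: x right, y down, z forward; pixel columns grow to the right and rows downward; lengths in m; the calibration is good to about 2 mm. A picture is of the moment at which its call begins. There is no depth.
- r.close_job(): hands the job in, once; it reports no verdict.
Trained networks look in a picture, given as the dict that the camera call returned (one of the last four; its "shot" number tells which), for a name from the list of things; names that differ only in an ending like _2 or _b are one class to them, and where a whole thing is asked for, a point or a joint stands for the part that bears it (a point fixed in the world has none). Each returns a list of dicts, best first, with "p" (0 to 1); they miss things now and then, are a little off and sometimes report something else, mostly with a low value. They report only what shows in the picture. A call takes as long as a camera call.
- viewer.regions_of(picture, name): "pixels" (400x640 bool, what is visible of it).
- viewer.landmark_of(picture, name): "at" ([x, y, z] in m, in the coordinates of the camera as it stood for that picture, good to about 4 mm: a listed point, or the origin of a listed thing).
The state is a dict: "time_s": time; "q": joint angles; "qvel": joint speeds; "joint_torque": joint torques, N m; "tcp_pos": TCP position; "tool_rot": TCP orientation; "force": force on the tool from outside, world axes, zero at the start; "wrist_torque": the same for the moment, N m; "finger_gap": finger opening in m.
Only numpy, scipy, OpenCV 4.12 (cv2) and the standard library are available. Lean on these libraries where they do the work, as an engineer would, in place of code of your own. Each camera call takes 0.05 s, during which the arm holds its last target.

## Working session

There is one attempt and no reset: what is moved stays moved. The work goes in short steps, Python scripts to look and compute and a shell command to move; the robot and the scene stay as the last step left them, time stands still between calls to the robot, and variables do not carry over. Pictures are saved under pics/ and viewed, and the job is handed in when it is done.

```bash
ls; mkdir -p pics
cat > h.py <<'E'
import numpy as np, cv2
from plant import sensors, viewer, r
from scipy.spatial.transform import Rotation as Ro
def world(pic,p): 
    return np.array(pic["R"]).T@(np.array(p)-np.array(pic["t"]))
def proj(pic,X):
    c=np.array(pic["R"])@np.array(X)+np.array(pic["t"]); s=c[:2]/c[2]; s=s*(1+pic["k1"]*(s@s))
    return np.array([pic["fx"]*s[0]+pic["cx"],pic["fy"]*s[1]+pic["cy"]])
def ray(pic,u,v):
    d=np.array([(u-pic["cx"])/pic["fx"],(v-pic["cy"])/pic["fy"]]); s=d.copy()
    for _ in range(20): s=d/(1+pic["k1"]*(s@s))
    R=np.array(pic["R"]); o=-R.T@np.array(pic["t"]); w=R.T@np.array([s[0],s[1],1]); return o,w
def onz(pic,u,v,z):
    o,w=ray(pic,u,v); return o+w*(z-o[2])/w[2]
E
python3 - <<'E'
from h import *
s=sensors.state(); print(s)
names=["laser_key_bow","laser_key_nose","spare_key_bow","key_rest","console","switch_place","knob_grip","reagent","flask","beaker"]
for c in ["scene","top","wrist"]:
    p=viewer.capture(c); cv2.imwrite(f"pics/{c}0.png",p["pixels"])
    print(c,p["fx"],p["k1"],np.round(-np.array(p["R"]).T@p["t"],3))
    for n in names:
        l=viewer.landmark_of(p,n)
        print(n,[(round(d["p"],2),np.round(world(p,d["at"]),4).tolist()) for d in l[:2]])
E
```

```text
pics
{'time_s': 0.0, 'q': array([ 1.14389202e+00,  2.45811427e-01,  1.55903235e+00,  1.91184865e-05,
        1.33871425e+00, -1.74139509e-01]), 'qvel': array([-4.36297885e-04, -5.29246275e-04, -4.84881580e-04, -1.49410222e-03,
        4.92607447e-05,  1.14011273e-03]), 'joint_torque': array([-2.54238921e-04, -4.29506028e+01, -3.26128829e+01, -1.47579776e-04,
        5.27349795e-03,  5.02031568e-06]), 'tcp_pos': array([0.16232886, 0.62881726, 0.23017217]), 'tool_rot': array([ 0.55935404,  0.4323698 , -0.43360546, -0.55871793]), 'force': array([ 0.16203149, -0.21931431, -0.43484861]), 'wrist_torque': array([-0.01843619,  0.03040614,  0.03484503]), 'finger_gap': 0.08545578332832279}
scene 413.9035835178647 -0.07429615044172698 [ 1.265 -0.246  0.896]
laser_key_bow [(0.47, [0.57, -0.2377, 0.049])]
laser_key_nose [(0.56, [0.5726, -0.2406, 0.0091])]
spare_key_bow [(0.53, [0.5809, -0.1708, 0.0427]), (0.3, [0.5715, -0.2079, 0.0037])]
key_rest [(0.8, [0.5704, -0.2016, 0.0023])]
console [(0.73, [0.5788, 0.1642, 0.0031]), (0.57, [0.7876, 0.0189, -0.002])]
switch_place [(0.53, [0.5923, 0.2165, 0.
[... 239 characters left out ...]
34]
laser_key_bow [(0.38, [0.568, -0.2435, 0.0459])]
laser_key_nose [(0.43, [0.5685, -0.2395, 0.0112])]
spare_key_bow [(0.42, [0.5771, -0.1714, 0.0449]), (0.31, [0.6138, -0.4302, -0.0005])]
key_rest [(0.58, [0.5753, -0.2083, 0.001])]
console [(0.75, [0.5778, 0.1631, -0.0036])]
switch_place [(0.56, [0.5912, 0.2184, 0.0747]), (0.2, [0.615, -0.4268, -0.0046])]
knob_grip []
reagent [(0.73, [0.6162, -0.4303, 0.0008])]
flask [(0.53, [0.6106, 0.4273, 0.0025])]
beaker [(0.84, [0.7902, 0.0216, -0.0006])]
wrist 346.8613278000291 -0.007156389023974676 [0.092 0.646 0.374]
laser_key_bow []
laser_key_nose []
spare_key_bow []
key_rest []
console []
switch_place []
knob_grip []
reagent []
flask []
beaker []
```

View pics/scene0.png

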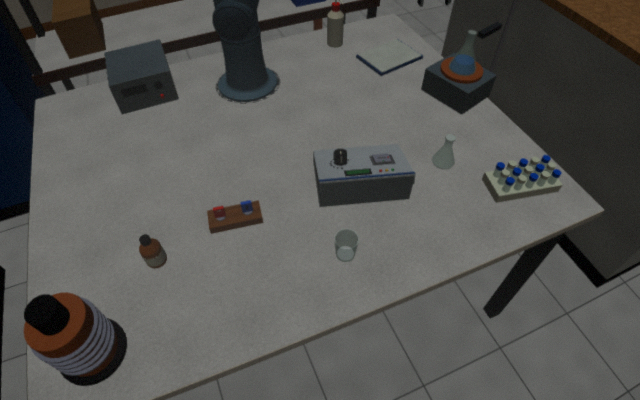

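View pics/top0.png

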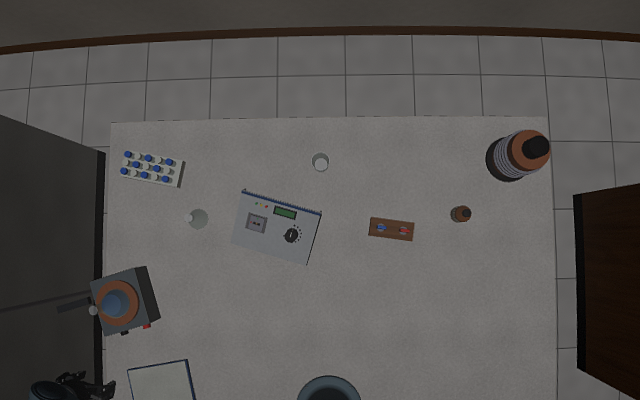

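View pics/wrist0.png

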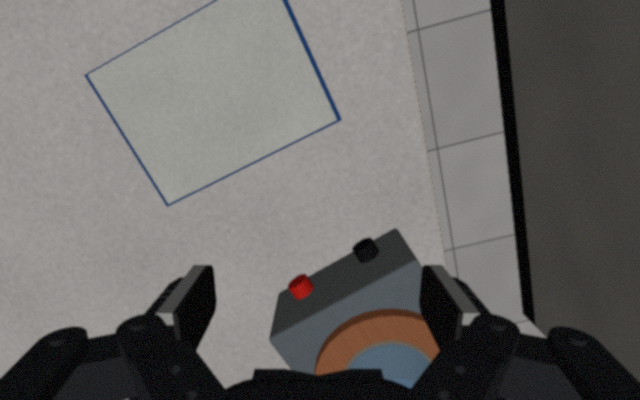

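```bash
cat >> h.py <<'E'
def toolR(jaw, down=(0,0,-1)):
    y=np.array(down,float); y/=np.linalg.norm(y); x=np.array(jaw,float); x-=y*(x@y); x/=np.linalg.norm(x)
    return np.column_stack([x,y,np.cross(x,y)])
def step(p,R,s=None):
    s=s or sensors.state(); R0=Ro.from_quat(s["tool_rot"]).as_matrix()
    return np.round(R0.T@(np.array(p)-s["tcp_pos"])*1000,1), np.round(np.degrees(Ro.from_matrix(R0.T@R).as_rotvec()),1)
def show():
    s=sensors.state(); R0=Ro.from_quat(s["tool_rot"]).as_matrix()
    print("t",round(s["time_s"],2),"q",np.round(s["q"],2),"tcp",np.round(s["tcp_pos"],4),"F",np.round(s["force"],1),"M",np.round(s["wrist_torque"],2),"gap",round(s["finger_gap"],4)); return s,R0
E
python3 - <<'E'
from h import *
s,R0=show(); print(np.round(R0,3)); print(R0[:,1])
p=viewer.capture("wrist"); R=np.array(p["R"]);c=-R.T@p["t"]
print("cam in tool", R0.T@(c-s["tcp_pos"])); print("cam axes in tool",np.round(R0.T@R.T,3))
for jaw in [(1,-.1,0),(-1,.1,0)]:
    print(step((0.52,-0.235,0.2),toolR(jaw)))
E
```

```text
t 1.65 q [ 1.14  0.25  1.56 -0.    1.34 -0.17] tcp [0.1626 0.6293 0.2313] F [-0.9  0.4  1. ] M [ 0.04 -0.    0.07] gap 0.0856
[[ 0.25   0.    -0.968]
 [ 0.968 -0.     0.25 ]
 [-0.    -1.    -0.   ]]
[ 2.41786173e-06 -1.27549606e-05 -1.00000000e+00]
cam in tool [-0.00108529 -0.14271694  0.07238843]
cam axes in tool [[ 1.     0.001 -0.   ]
 [ 0.    -0.281  0.96 ]
 [ 0.    -0.96  -0.281]]
(array([-747.5,   31.3, -562.3]), array([-0. , 81.2, -0. ]))
(array([-747.5,   31.3, -562.3]), array([ -0. , -98.8,   0. ]))
```

```bash
python3 - <<'E'
from h import *
print(step((0.57,-0.235,0.18),toolR((1,-.1,0))))
E
python3 -m jog '[[[-734,51,-611,0,81,0,-1],[-734,51,-611,0,81,0,-1],[-734,51,-611,0,81,0,-1],[-734,51,-611,0,81,0,-1],[-734,51,-611,0,81,0,-1]]]'
python3 - <<'E'
from h import *
show();print(step((0.57,-0.235,0.18),toolR((1,-.1,0))))
E
```

```text
(array([-735. ,   51.3, -610.7]), array([-0. , 81.2, -0. ]))
time_s: 2.2
tcp_pos: [0.2697, 0.402, 0.218]
tool_rot: [-0.679, -0.197, 0.196, 0.679]
force: [1.4, 0.3, 0.1]
finger_gap: 0.0855
t 2.2 q [ 0.75 -0.14  1.99 -0.    1.3   0.18] tcp [0.2697 0.402  0.218 ] F [1.4 0.3 0.1] M [ 0.01 -0.01 -0.05] gap 0.0855
(array([ -85.7,   38. , -699. ]), array([-0. , 37.9,  0. ]))
```

```bash
python3 -m jog '[[[-86,38,-699,0,38,0,-1],[-86,38,-699,0,38,0,-1],[-86,38,-699,0,38,0,-1],[-86,38,-699,0,38,0,-1],[-86,38,-699,0,38,0,-1]]]'
python3 - <<'E'
from h import *
show();print(step((0.57,-0.235,0.18),toolR((1,-.1,0))))
E
```

```text
time_s: 2.7
tcp_pos: [0.3774, 0.1765, 0.2049]
tool_rot: [-0.706, 0.034, -0.036, 0.706]
force: [0.3, 0.4, 0.2]
finger_gap: 0.0854
t 2.7 q [ 0.16 -0.32  2.15  0.    1.3   0.26] tcp [0.3774 0.1765 0.2049] F [0.3 0.4 0.2] M [-0.05  0.02 -0.01] gap 0.0854
(array([ 232.3,   25. , -390.5]), array([-0. ,  0. ,  0.1]))
```

```bash
python3 -m jog '[[[232,25,-390,0,0,0,-1],[232,25,-390,0,0,0,-1],[232,25,-390,0,0,0,-1],[232,25,-390,0,0,0,-1],[232,25,-390,0,0,0,-1]]]'
python3 - <<'E'
from h import *
show();print(step((0.57,-0.235,0.18),toolR((1,-.1,0))))
E
```

```text
time_s: 3.2
tcp_pos: [0.4841, -0.0496, 0.191]
tool_rot: [0.706, -0.034, 0.034, -0.706]
force: [0.6, 1.2, 0.5]
finger_gap: 0.0855
t 3.2 q [-0.34 -0.11  2.    0.    1.24 -0.24] tcp [ 0.4841 -0.0496  0.191 ] F [0.6 1.2 0.5] M [0.06 0.   0.01] gap 0.0855
(array([ 103.3,   11.1, -176.4]), array([0. , 0.2, 0.1]))
```

```bash
python3 -m jog '[[[103,11,-176,0,0,0,-1],[103,11,-176,0,0,0,-1],[103,11,-176,0,0,0,-1],[103,11,-176,0,0,0,-1],[103,11,-176,0,0,0,-1]]]'
python3 - <<'E'
from h import *
show()
p=viewer.capture("wrist"); cv2.imwrite("pics/w1.png",p["pixels"])
for n in ["laser_key_bow","laser_key_nose","spare_key_bow","key_rest"]:
    l=viewer.landmark_of(p,n)
    print(n,[(round(d["p"],2),np.round(world(p,d["at"]),4).tolist(),proj(p,world(p,d["at"])).round()) for d in l[:2]])
for n in ["laser_key_bow","key_rest"]:
    l=viewer.regions_of(p,n)
    m=l[0]["pixels"].astype(np.uint8); print(n,l[0]["p"],m.sum(),cv2.minAreaRect(cv2.findNonZero(m)))
E
```

```text
time_s: 3.7
tcp_pos: [0.5703, -0.2373, 0.1791]
tool_rot: [0.707, -0.035, 0.035, -0.706]
force: [-0.7, 0.1, -0.3]
finger_gap: 0.0854
t 3.7 q [-0.58  0.22  1.69 -0.    1.23 -0.48] tcp [ 0.5703 -0.2373  0.1791] F [-0.7  0.1 -0.3] M [-0.01 -0.    0.05] gap 0.0854
laser_key_bow [(0.66, [0.5668, -0.2437, 0.0413], array([315., 201.]))]
laser_key_nose [(0.91, [0.5696, -0.2404, 0.0068], array([318., 188.]))]
spare_key_bow [(0.75, [0.5769, -0.1689, 0.049], array([319., 108.]))]
key_rest [(0.78, [0.5723, -0.2051, -0.0003], array([317., 149.]))]
laser_key_bow 0.61 827 ((316.5, 201.0), (42.0, 27.0), 90.0)
key_rest 0.92 9885 ((318.88153076171875, 148.36907958984375), (74.50692749023438, 166.04257202148438), 2.8624050617218018)
```

View pics/w1.png

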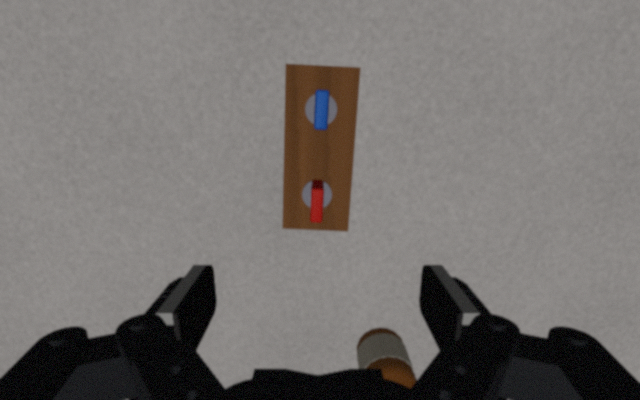

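Run:
```python
from h import *
p=viewer.capture("wrist")
C=[onz(p,u,v,.024) for u,v in [(287.5,65),(360,67.5),(348,230.5),(283,228)]]
for c in C: print(c.round(4))
print(np.mean(C,0)); 
for a,b in [(1,0),(2,3)]: d=C[a]-C[b]; print('x',np.linalg.norm(d),np.arctan2(d[1],d[0]))
for a,b in [(0,3),(1,2)]: d=C[a]-C[b]; print('y',np.linalg.norm(d),np.arctan2(-d[0],d[1]))
# bow top at z=.045+.018+.018 ; HSV masks
hsv=cv2.cvtColor(p["pixels"],cv2.COLOR_BGR2HSV)
for nm,lo,hi in [("blue",(100,120,50),(130,255,255)),("red",(0,150,150),(8,255,255)),("disc",(0,0,0),(0,0,0))]:
    m=cv2.inRange(hsv,lo,hi); m[240:]=0; m[:60]=0
    x,y,w,h=cv2.boundingRect(m); print(nm,x,y,w,h)
i=p["pixels"][60:240,270:370]; cv2.imwrite("pics/w1z.png",cv2.resize(i,None,fx=3.3,fy=3.3,interpolation=cv2.INTER_CUBIC))
```

```text
[ 0.5535 -0.1273  0.024 ]
[ 0.6113 -0.1346  0.024 ]
[ 0.5921 -0.2727  0.024 ]
[ 0.5332 -0.2647  0.024 ]
[ 0.57252779 -0.19981243  0.024     ]
x 0.05825688452305892 -0.12539694483448802
x 0.0595064040540605 -0.13408421581854935
y 0.13889039889384083 -0.14695076824153588
y 0.13938601729230057 -0.13792444897685563
blue 318 100 14 38
red 316 201 6 18
disc 0 0 0 0
```

View pics/w1z.png

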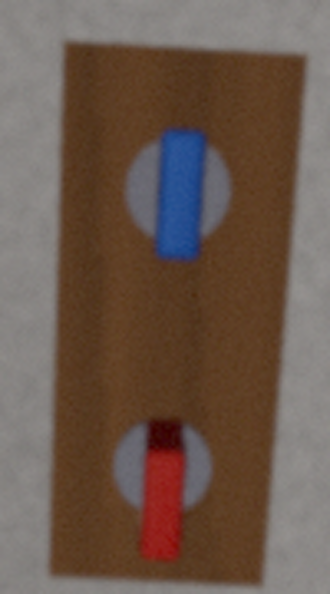

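Run:
```python
from h import *
p=viewer.capture("wrist")
print(onz(p,270+163/3.3,60+466/3.3,.027),onz(p,270+162/3.3,60+505/3.3,.063))
print(onz(p,270+178/3.3,60+188/3.3,.027),onz(p,270+180/3.3,60+195/3.3,.063))
for t in [(0.5675,-0.2365,0.085),(0.5675,-0.2365,0.031)]: print(step(t,toolR((1,-.138,0))))
```

```text
[ 0.56874529 -0.24186412  0.027     ] [ 0.56833455 -0.241549    0.063     ]
[ 0.57909769 -0.17034922  0.027     ] [ 0.57885173 -0.17071562  0.063     ]
(array([-1.2, 95.1, -5.4]), array([0. , 2.5, 0. ]))
(array([ -1.2, 149.1,  -5.3]), array([0. , 2.5, 0. ]))
```

Run:
```python
from h import *
show();print(step((0.5685,-0.2418,0.031),toolR((1,-.14,0))))
p=viewer.capture("wrist")
show();print(step((0.5685,-0.2418,0.031),toolR((1,-.14,0))))
```

```text
t 4.15 q [-0.57  0.21  1.69  0.    1.24 -0.48] tcp [ 0.5692 -0.2313  0.1801] F [-0.2 -0.4  0.5] M [ 0.02  0.08 -0.01] gap 0.0853
(array([  0.3, 149.1, -10.5]), array([0. , 2.6, 0. ]))
t 4.2 q [-0.57  0.21  1.69 -0.    1.24 -0.48] tcp [ 0.5692 -0.2315  0.1801] F [0.2 0.  0.6] M [ 0.01 -0.01  0.07] gap 0.0854
(array([  0.2, 149.1, -10.3]), array([0. , 2.6, 0. ]))
```

```bash
python3 -m jog '[[[0,50,-10,0,2.6,0,-1],[0,100,-10,0,2.6,0,-1],[0.2,130,-10.4,0,2.6,0,-1],[0.2,149,-10.4,0,2.6,0,-1],[0.2,149,-10.4,0,2.6,0,-1]]]'
python3 - <<'E'
from h import *
p=viewer.capture("wrist"); cv2.imwrite("pics/w2.png",p["pixels"])
show();print(step((0.5685,-0.2418,0.031),toolR((1,-.14,0))))
E
```

```text
time_s: 4.7
tcp_pos: [0.5661, -0.2408, 0.0273]
tool_rot: [-0.704, 0.052, -0.047, 0.707]
force: [-0.3, 0.4, -0.9]
finger_gap: 0.085
t 4.75 q [-0.59  0.42  1.74  0.    0.98 -0.45] tcp [ 0.5676 -0.2418  0.0297] F [ 0.  -0.1  0.3] M [-0.   -0.04 -0.02] gap 0.0857
(array([ 0.8, -1.3,  0.1]), array([-0.1, -0.1, -0.1]))
```

View pics/w2.png

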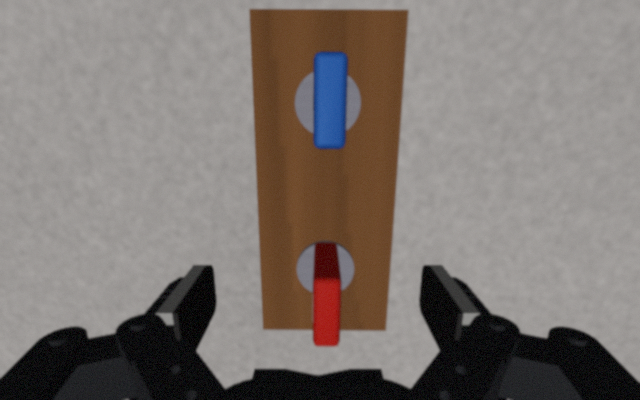

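Run:
```python
from h import *
p=viewer.capture("wrist"); s,R0=show()
print(p["cx"],p["cy"])
print("bowtop",onz(p,327,312,.063),"disc",onz(p,325.5,268,.027),"bluedisc",onz(p,328,103,.027),"bluetop",onz(p,330,100,.063))
for y in (0,-.013,-.019,-.03): print(y,proj(p,s["tcp_pos"]+R0@np.array([0,y,0])), proj(p,s["tcp_pos"]+R0@np.array([-.0425,y,0.011])))
C=[onz(p,u,v,.024) for u,v in [(250,10),(408,10),(386,329),(263,329)]]
print(np.mean(C,0)); print(np.array(C).round(4))
print(viewer.landmark_of(p,"laser_key_bow")[0]["at"],[ (d["p"],world(p,d["at"])) for d in viewer.landmark_of(p,"laser_key_bow")])
```

```text
t 4.8 q [-0.59  0.42  1.74  0.    0.98 -0.45] tcp [ 0.5688 -0.2426  0.0314] F [ 0.2  0.  -0.2] M [-0.03 -0.02 -0.02] gap 0.0855
317.3791388554107 207.17559207101093
bowtop [ 0.56991676 -0.2432492   0.063     ] disc [ 0.57004193 -0.24355694  0.027     ] bluedisc [ 0.58071217 -0.17154523  0.027     ] bluetop [ 0.58043827 -0.17091998  0.063     ]
0 [322.74519515 270.9150755 ] [226.12447596 247.96189393]
-0.013 [323.1057845  285.31613394] [217.88583378 260.61522382]
-0.019 [323.29427363 292.84541509] [213.56825522 267.24746645]
-0.03 [323.68421364 308.42498443] [204.61209291 281.00743053]
[ 0.57530729 -0.207833    0.024     ]
[[ 0.5557 -0.1334  0.024 ]
 [ 0.6156 -0.1419  0.024 ]
 [ 0.5953 -0.2822  0.024 ]
 [ 0.5347 -0.2738  0.024 ]]
[-0.0022, 0.0321, 0.1423] [(0.83, array([ 0.56434281, -0.24179212,  0.04487327])), (0.3, array([ 0.56844961, -0.23981596,  0.00641396]))]
```

```bash
python3 -m jog '[[[3.3,0,-0.5,0,0,0,-1],[3.3,0,-0.5,0,0,0,0.5],[3.3,0,-0.5,0,0,0,1],[3.3,0,-0.5,0,0,0,1],[3.3,0,-0.5,0,0,0,1]]]' 60
python3 -m jog '[[[0,0,0,0,0,0,1],[0,0,0,0,0,0,1]]]'
python3 - <<'E'
from h import *
p=viewer.capture("wrist"); cv2.imwrite("pics/w3.png",p["pixels"]);show()
E
```

```text
time_s: 5.4
tcp_pos: [0.5716, -0.2436, 0.0308]
tool_rot: [-0.705, 0.05, -0.05, 0.705]
force: [0.3, 0.8, 0.3]
finger_gap: 0.0283
time_s: 5.6
tcp_pos: [0.5705, -0.2434, 0.0308]
tool_rot: [-0.705, 0.051, -0.048, 0.706]
force: [-5.7, 1.1, 4.5]
finger_gap: 0.0088
t 5.65 q [-0.59  0.43  1.73 -0.    0.99 -0.44] tcp [ 0.5705 -0.2434  0.0308] F [-5.1  1.1  4.2] M [ 0.16  0.85 -0.01] gap 0.0092
```

View pics/w3.png

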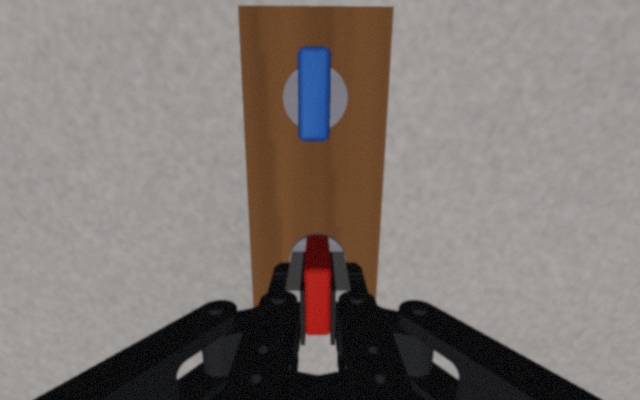

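```bash
python3 -m jog '[[[0,-15,0,0,0,0,1],[0,-35,0,0,0,0,1],[0,-80,0,0,0,0,1],[0,-130,0,0,0,0,1],[0,-130,0,0,0,0,1]]]'
python3 - <<'E'
from h import *
p=viewer.capture("wrist"); cv2.imwrite("pics/w4.png",p["pixels"]);show()
p=viewer.capture("top"); cv2.imwrite("pics/t4.png",cv2.resize(p["pixels"][160:300,200:440],None,fx=3.3,fy=3.3,interpolation=cv2.INTER_CUBIC))
E
```

```text
time_s: 6.15
tcp_pos: [0.5763, -0.2464, 0.1709]
tool_rot: [0.708, -0.044, 0.055, -0.702]
force: [0.4, -0.3, 0.2]
finger_gap: 0.0091
t 6.2 q [-0.58  0.24  1.68  0.    1.2  -0.44] tcp [ 0.5745 -0.2453  0.1669] F [ 0.7  0.3 -0.7] M [ 0.07 -0.   -0.01] gap 0.0089
```

View pics/w4.png

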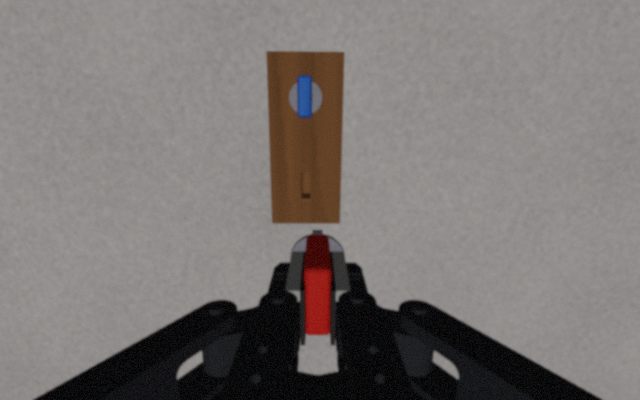

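View pics/t4.png

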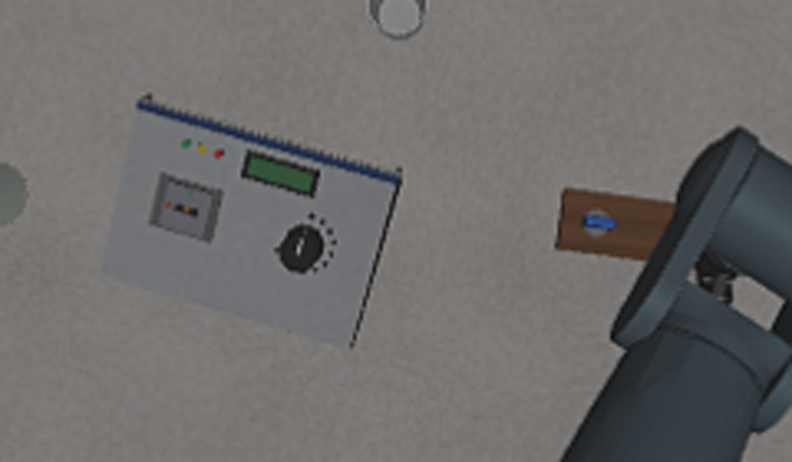

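Run:
```python
from h import *
p=viewer.capture("top"); show()
z=lambda u,v,h: onz(p,200+u/3.3-0.35,160+v/3.3-.35,h)
A=[z(138,106,.103),z(400,183,.103),z(102,275,.05),z(352,347,.05)]
for a in A: print(a.round(4))
for a,b in [(0,1),(2,3)]: d=A[a]-A[b]; print(np.linalg.norm(d),np.arctan2(-d[0],d[1]))
print(np.mean(A,0))
Q=[z(160,173,.083),z(222,189,.083),z(211,242,.083),z(149,226,.083)]; print("cover",np.mean(Q,0)); print(np.round(Q,4))
print("slot",z(185.5,210,.083))
yaw=-.285
Rc=Ro.from_euler("z",yaw).as_matrix(); n=Rc@[-np.sin(.3),0,np.cos(.3)]; X=Rc@[np.cos(.3),0,np.sin(.3)]; Y=Rc@[0,1,0]
sw=np.array([.592,.219,.083]); R=toolR(X,-n)
print(n,X,Y)
print(step(sw+n*.07-Y*.04,R))
```

```text
t 6.3 q [-0.59  0.25  1.69  0.    1.2  -0.44] tcp [ 0.5717 -0.2435  0.1612] F [-0.6  0.3 -0.7] M [-0.03  0.04  0.03] gap 0.009
[0.6878 0.2554 0.103 ]
[0.6151 0.0145 0.103 ]
[0.5317 0.301  0.05  ]
[0.4632 0.0623 0.05  ]
0.25160962063903525 -0.2932301434355468
0.2483224004727393 -0.2797978390695431
[0.57445756 0.15831332 0.0765    ]
cover [0.59477185 0.214552   0.083     ]
[[0.627  0.2386 0.083 ]
 [0.6117 0.1804 0.083 ]
 [0.5627 0.1905 0.083 ]
 [0.5778 0.2487 0.083 ]]
slot [0.59241853 0.21447721 0.083     ]
[-0.28359941  0.08308771  0.95533649] [ 0.91679979 -0.26859997  0.29552021] [0.28115745 0.95966165 0.        ]
(array([-70.9,  11.2, 424.2]), array([ -1.2,   8.2, -17.1]))
```

```bash
python3 -m jog '[[[-71,-20,424,-1.2,8.2,-17.1,1],[-71,-20,424,-1.2,8.2,-17.1,1],[-71,-20,424,-1.2,8.2,-17.1,1],[-71,-20,424,-1.2,8.2,-17.1,1],[-71,-20,424,-1.2,8.2,-17.1,1]]]'
cat >> h.py <<'E'
yaw=-.285
def frame(yaw):
    Rc=Ro.from_euler("z",yaw).as_matrix(); return Rc@[-np.sin(.3),0,np.cos(.3)], Rc@[np.cos(.3),0,np.sin(.3)], Rc@[0,1,0]
n,X,Y=frame(yaw); RT=toolR(X,-n); sw=np.array([.592,.219,.083])
E
python3 - <<'E'
from h import *
show(); print(step(sw+n*.07-Y*.04,RT))
E
```

```text
time_s: 6.8
tcp_pos: [0.5632, 0.0081, 0.1702]
tool_rot: [0.707, 0.004, 0.202, -0.678]
force: [1.5, 0.8, -0.8]
finger_gap: 0.009
t 6.8 q [-0.17 -0.05  2.01 -0.04  0.88  0.14] tcp [0.5632 0.0081 0.1702] F [ 1.5  0.8 -0.8] M [ 0.04  0.12 -0.02] gap 0.009
(array([-56.1,   4.2, 170.5]), array([-0. , -0. , -0.3]))
```

```bash
python3 -m jog '[[[-56,4,170,0,0,0,1],[-56,4,170,0,0,0,1],[-56,4,170,0,0,0,1],[-56,4,170,0,0,0,1],[-56,4,170,0,0,0,1]]]'
python3 - <<'E'
from h import *
viewer.capture("wrist");viewer.capture("wrist")
p=viewer.capture("wrist"); cv2.imwrite("pics/w5.png",p["pixels"]);show()
for nme in ["switch_place","knob_grip","laser_key_nose","laser_key_bow"]:
    l=viewer.landmark_of(p,nme)
    print(nme,[(round(d["p"],2),np.round(world(p,d["at"]),4).tolist(),proj(p,world(p,d["at"])).round()) for d in l[:2]])
E
```

```text
time_s: 7.3
tcp_pos: [0.5606, 0.187, 0.1491]
tool_rot: [0.708, 0.005, 0.2, -0.678]
force: [0.1, -0.5, -0.4]
finger_gap: 0.0091
t 7.45 q [ 0.18  0.07  1.93 -0.17  0.88  0.56] tcp [0.562  0.1834 0.1506] F [ 0.2  0.4 -0.4] M [ 0.06  0.13 -0.01] gap 0.0089
switch_place [(0.6, [0.5906, 0.2175, 0.0846], array([317., 157.]))]
knob_grip [(0.77, [0.5535, 0.1083, 0.1016], array([317., 337.]))]
laser_key_nose [(0.83, [0.5677, 0.183, 0.125], array([317., 244.])), (0.63, [0.5515, 0.1072, 0.0991], array([313., 338.]))]
laser_key_bow [(0.77, [0.5514, 0.187, 0.1614], array([303., 283.]))]
```

View pics/w5.png

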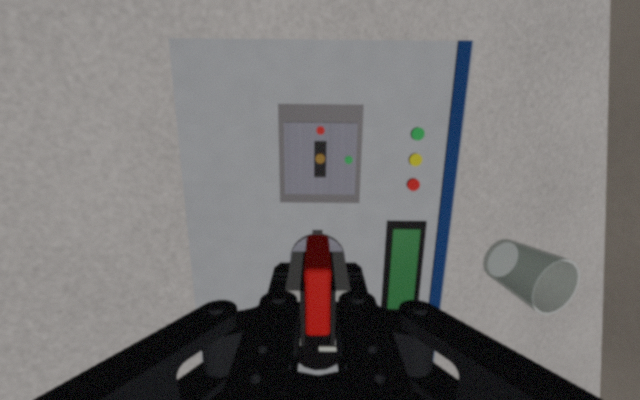

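```bash
cat >> h.py <<'E'
def onplane(p,u,v,pt,nn):
    o,w=ray(p,u,v); return o+w*((pt-o)@nn)/(w@nn)
E
python3 - <<'E'
from h import *
p=viewer.capture("wrist"); s,R0=show(); cv2.imwrite("pics/w5z.png",cv2.resize(p["pixels"][90:260,250:390],None,fx=3.5,fy=3.5,interpolation=cv2.INTER_CUBIC))
S=onplane(p,320,159,sw,n); print("slot",S,"tool",R0.T@(S-s["tcp_pos"]))
C=[onplane(p,u,v,sw,n) for u,v in [(283,123.5),(358,123.5),(356,195),(285,195)]]
print("cover",np.mean(C,0),[np.linalg.norm(C[i]-C[(i+1)%4]) for i in range(4)])
d=C[0]-C[3]+C[1]-C[2]; print("yaw",np.arctan2(-d[0],d[1]))
for y,z in [(-.032,0),(-.014,0),(.0035,.013),(.0218,.008)]: print(y,proj(p,s["tcp_pos"]+R0@np.array([0,y,z])))
# back edge blue
print(np.round(R0.T@np.column_stack([X,-n,Y]),3))
E
```

```text
t 7.7 q [ 0.18  0.07  1.93 -0.17  0.88  0.56] tcp [0.563  0.1828 0.1521] F [-0.1 -0.4 -0.4] M [0.06 0.18 0.03] gap 0.0094
slot [0.59458839 0.21363929 0.08423462] tool [0.00061825 0.07127515 0.03844548]
cover [0.59464781 0.21279895 0.08432534] [np.float64(0.04508068097723544), np.float64(0.04432577530424871), np.float64(0.045211034070427245), np.float64(0.044339329390160775)]
yaw -0.28363522077509273
-0.032 [319.94724799 306.59018664]
-0.014 [319.66052576 282.38940831]
0.0035 [319.50080243 237.54301779]
0.0218 [319.28591235 233.56765829]
[[ 1.     0.001 -0.001]
 [-0.001  1.     0.   ]
 [ 0.001 -0.     1.   ]]
```

View pics/w5z.png

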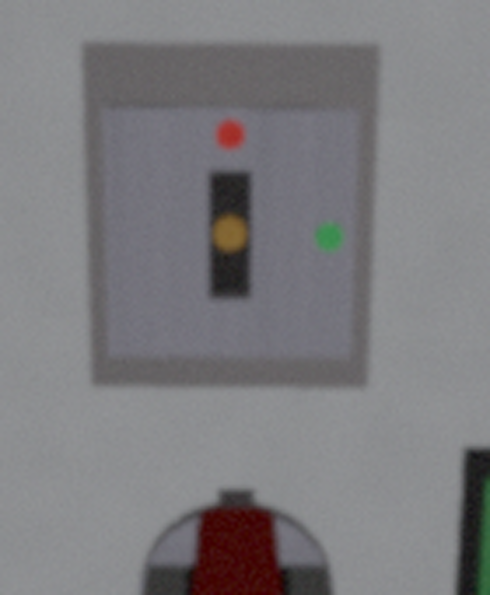

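```bash
cat >> h.py <<'E'
def slotpix(p,box):
    v0,v1,u0,u1=box; g=p["pixels"][v0:v1,u0:u1].max(2)
    m=(g<70).astype(np.uint8); nl,lab,st,ce=cv2.connectedComponentsWithStats(m)
    return [(st[i].tolist(),(ce[i]+[u0,v0]).round(1).tolist()) for i in range(1,nl) if st[i][4]>30]
E
python3 - <<'E'
from h import *
im=cv2.imread("pics/w5.png"); print(slotpix({"pixels":im},(115,205,280,365)))
print(im[159,300:335].max(1)); print(im[130:190,313].max(1))
hsv=cv2.cvtColor(im,cv2.COLOR_BGR2HSV)
m=cv2.inRange(hsv,(0,120,50),(10,255,255)); m[:220]=0; 
for v in (240,250,260,280,300,320): 
    x=np.where(m[v])[0]; x=x[(x>280)&(x<350)]; print(v,x.min(),x.max())
print(im[228:240,300:336].max(2))
E
```

```text
[([35, 27, 11, 14, 133], [320.0, 147.6]), ([35, 47, 11, 15, 133], [319.6, 169.4])]
[125 122 123 122 124 124 124 123 123 124 124 125 121 111  89 100 119 131
 132 132 133 129 132 123 112  89  98 115 120 119 120 123 123 122 126]
[124 123 126 126 124 125 124 125 125 126 122 117 111 113 114 112 111 111
 114 113 112 111 110 108 112 110 112 109 111 111 109 110 109 112 109 111
 111 111 112 109 110 111 111 110 115 111 116 116 122 126 127 126 126 124
 127 125 124 124 124 123]
240 309 325
250 307 327
260 305 330
280 304 331
300 304 331
320 305 330
[[144 146 144 146 146 146 147 146 145 144 144 146 140 142 139 141 139 138
  141 141 140 141 144 143 146 146 144 143 145 144 142 143 142 139 141 142]
 [147 146 144 145 146 145 145 146 146 148 144 140 133 125 123 122 120 121
  122 122 120 124 131 138 144 143 143 144 145 145 144 142 143 143 142 142]
 [144 146 146 145 144 145 146 145 147 143 145 137 117  97  89  86  91  89
   85  88  90  97 119 134 142 145 145 143 142 143 144 144 143 141 145 142]
 [144 145 147 146 145 147 145 147 144 144 141 131 109  83  64  64  63  65
   62  61  64  76 107 132 143 145 14
[... 531 characters left out ...]
  73  64  61  62  61  64  61
   64  63  64  62  65  66  76  78  87  97 110 119 128 138 140 141 142 142]
 [142 137 127 119 105  93  81  74  69  65  65  67  64  66  64  67  61  63
   65  62  64  67  73  66  69  67  70  75  85  95 107 117 128 135 141 141]
 [131 122 109  92  88  82  80  71  66  60  67  69  64  66  65  66  67  67
   69  67  64  65  66  64  65  66  70  74  79  84  91  97 104 119 131 138]
 [118 103  92  93  95  96  89  76  68  63  69  67  66  64  66  67  70  69
   70  68  65  68  63  62  67  65  64  72  83  92  96  93  91 100 113 129]
 [ 98  98  97 106 109 105  89  77  70  64  64  63  65  68  68  64  64  64
   67  64  60  66  65  65  63  68  68  70  91 104 111 106  97  94  94 110]]
```

```bash
python3 -m jog '[[[1.5,30,15,0,0,0,1],[1.5,40,15,0,0,0,1],[1.5,40,15,0,0,0,1],[1.5,40,15,0,0,0,1]]]'
python3 - <<'E'
from h import *
viewer.capture("wrist");show();viewer.capture("wrist"); show()
p=viewer.capture("wrist"); cv2.imwrite("pics/w6.png",p["pixels"]); s,R0=show()
cv2.imwrite("pics/w6z.png",cv2.resize(p["pixels"][100:270,250:390],None,fx=3.5,fy=3.5,interpolation=cv2.INTER_CUBIC))
print(slotpix(p,(100,225,280,365)))
for u,v in [(320,170)]: S=onplane(p,u,v,sw,n); print("slot",S,"tool",R0.T@(S-s["tcp_pos"]))
for y,z in [(-.032,0),(-.014,0),(.0198,.010)]: print(y,proj(p,s["tcp_pos"]+R0@np.array([0,y,z])))
E
```

```text
time_s: 8.1
tcp_pos: [0.5796, 0.1941, 0.1145]
tool_rot: [0.707, 0.005, 0.204, -0.677]
force: [-0.5, -0.9, -0.2]
finger_gap: 0.0091
t 8.15 q [ 0.2   0.17  1.9  -0.19  0.82  0.59] tcp [0.58   0.1942 0.1152] F [ 0.3 -0.6 -0.4] M [0.1  0.12 0.03] gap 0.0092
t 8.2 q [ 0.2   0.17  1.9  -0.19  0.82  0.59] tcp [0.5802 0.1944 0.1155] F [ 0.5 -0.4 -0.6] M [0.08 0.15 0.02] gap 0.0093
t 8.25 q [ 0.2   0.17  1.9  -0.19  0.82  0.59] tcp [0.5802 0.1944 0.1156] F [-0.3 -0.5 -0.7] M [ 0.07  0.21 -0.02] gap 0.009
[([25, 78, 13, 17, 181], [311.0, 184.7]), ([25, 100, 13, 18, 203], [311.1, 209.3])]
slot [0.6006625  0.22870753 0.08472725] tool [0.00036557 0.03252711 0.03858329]
-0.032 [319.90890909 306.61535597]
-0.014 [319.62786425 282.41634523]
0.0198 [319.28915219 231.25798023]
```

View pics/w6z.png

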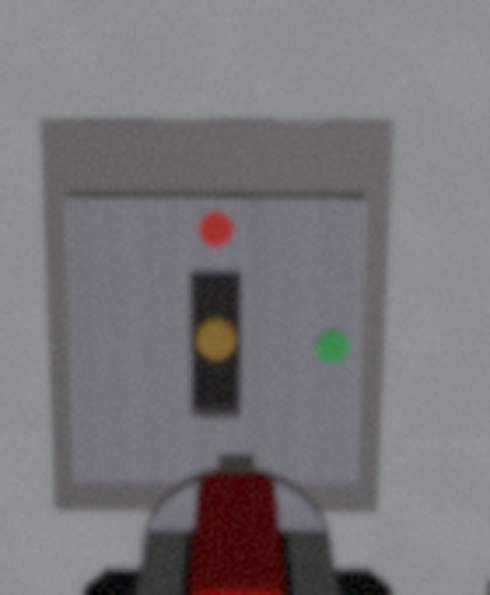

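Run:
```python
from h import *
p=viewer.capture("wrist"); s,R0=show(); im=p["pixels"]
print(slotpix(p,(100,225,280,365)))
S=onplane(p,311.05,197.5,sw,n); print("slot",S,"tool",R0.T@(S-s["tcp_pos"]))
S2=onplane(p,317.4,197.5,sw,n); print("dx",(S-S2)@R0[:,0])
print(im[170:225,306].max(1)); print(im[225:240,317].max(1)); print(im[230:234,305:332].max(2))
C=onplane(p,311,179,sw,n)-onplane(p,311,217.5,sw,n); print(np.linalg.norm(C))
```

```text
t 8.3 q [ 0.2   0.17  1.9  -0.19  0.81  0.59] tcp [0.5802 0.1945 0.1155] F [-0.6  0.2 -0.4] M [0.   0.19 0.01] gap 0.0091
[([25, 78, 13, 16, 175], [310.9, 185.0]), ([25, 100, 13, 18, 202], [311.0, 209.5])]
slot [0.59238217 0.21608979 0.08336656] tool [-0.00414871  0.03243852  0.0240785 ]
dx -0.0033201977318428784
[125 124 125 125 126 123 119 103  70  44  44  44  46  42  40  41  41  38
  42  41  37  47  54  66  88  99 106 106 105  94  83  63  49  42  40  35
  39  41  42  37  40  41  43  34  40  44  51  60  84 106 119 124 124 124
 123]
[126 125 127 122 105  79  66  58  61  59  63  66  68  68  68]
[[125 122 123 123 125 123 117 104  89  79  77  77  79  76  77  82  84  98
  115 123 122 126 127 128 124 123 124]
 [126 127 122 122 123 123 113  99  71  64  61  61  66  61  62  62  67  92
  111 121 123 125 126 127 126 123 123]
 [126 121 123 122 120 118 110  93  70  58  56  59  58  59  58  61  66  89
  109 119 122 122 124 127 127 121 124]
 [125 121 120 117 108 111  99  79  67  62  59  62  61  64  58  60  64  78
   97 108 109 116 122 123 125 127 123]]
0.020831906660602202
```

```bash
python3 -m jog '[[[-3.3,0,23.3,0,0,0,1],[-3.3,5,23.3,0,0,0,1],[-3.3,8,23.3,0,0,0,1],[-3.3,8,23.3,0,0,0,1],[-3.3,8,23.3,0,0,0,1]]]'
python3 - <<'E'
from h import *
p=viewer.capture("wrist"); cv2.imwrite("pics/w7.png",cv2.resize(p["pixels"][100:300,230:410],None,fx=3,fy=3,interpolation=cv2.INTER_CUBIC)); s,R0=show()
tgt=np.array([0.5802,0.1945,0.1155])+R0@np.array([-3.3,8,23.3])/1000; print(R0.T@(tgt-s["tcp_pos"])*1000)
E
```

```text
time_s: 8.8
tcp_pos: [0.5854, 0.2166, 0.1056]
tool_rot: [0.707, 0.005, 0.204, -0.677]
force: [0.3, 0.2, -0.8]
finger_gap: 0.0086
t 8.85 q [ 0.23  0.22  1.86 -0.2   0.81  0.64] tcp [0.5855 0.2167 0.1057] F [ 0.  -0.6 -0.1] M [0.08 0.18 0.04] gap 0.0091
[ 0.70344446 -0.99042968  0.55647528]
```

View pics/w7.png

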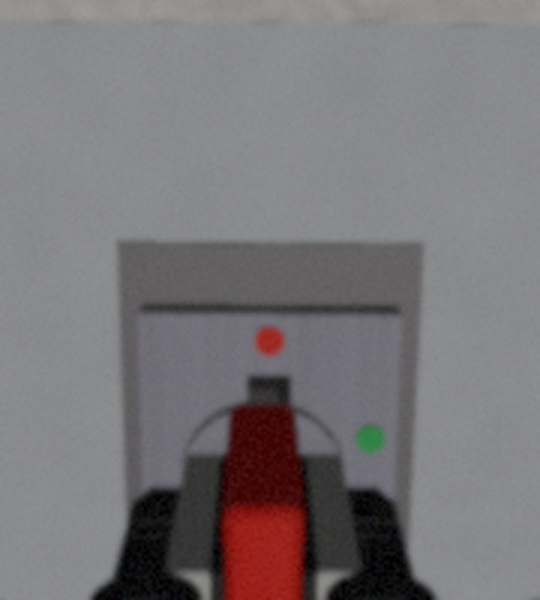

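Run:
```python
from h import *
p=viewer.capture("wrist"); cv2.imwrite("pics/w7b.png",cv2.resize(p["pixels"][210:250,290:350],None,fx=12,fy=12,interpolation=cv2.INTER_CUBIC)); show()
print(p["pixels"][222:238,306:334].max(2))
```

```text
t 8.9 q [ 0.23  0.22  1.86 -0.2   0.81  0.64] tcp [0.5856 0.2168 0.1059] F [ 0.4 -0.5 -0.8] M [ 0.04  0.11 -0.04] gap 0.0096
[[119 118 121 123 123 120 121 120 124 123 119 122 119 123 119 121 120 120
  121 117 120 118 123 119 115 116 117 118]
 [124 121 122 125 124 120 118 118 117 114 116 121 117 118 120 121 114 116
  116 120 120 120 119 119 117 118 119 121]
 [119 120 120 121 121 117 111 105 106 104 103 103 101 104 105 108 104 104
  103 106 111 115 119 119 117 115 115 119]
 [120 120 123 116 125 114  96  80  78  80  74  77  78  79  81  78  77  72
   79  84  98 116 117 121 117 119 117 119]
 [120 121 123 123 120 112  86  56  45  47  49  50  50  44  47  45  48  44
   48  58  86 109 120 120 118 119 117 117]
 [119 121 121 123 121 111  83  49  34  35  33  29  33  38  29  35  34  36
   34  50  78 108 117 119 118 117 119 119]
 [121 118 121 121 118 107  77  49  37  36  33  31  37  32  37  37  31  30
   34  42  80 110 118 116 115 116 121 119]
 [120 119 120 124 120 110  81  56  43  45  44  46  43  40  47  41  33  28
   35  46  81 109 117 118 117 118 117 116]
 [120 119 122 123 119 110  86  62  52  
[... 197 characters left out ...]
120 120 121 118 116 105  81  64  55  57  60  58  56  52  50  54  51  32
   39  49  78 107 119 119 119 115 117 118]
 [119 114 114 108 103  94  72  63  52  60  54  57  56  59  60  53  54  48
   46  49  77 105 113 119 117 117 118 119]
 [107 103  99  86  80  76  64  63  56  58  62  58  61  60  60  59  63  56
   50  53  72  93 108 112 114 115 118 116]
 [ 90  81  71  69  68  66  67  65  60  61  60  58  66  64  64  61  60  59
   62  60  66  79  90 101 104 110 113 118]
 [ 71  66  63  59  65  62  64  63  63  62  62  63  64  63  65  65  59  61
   59  64  65  68  79  81  91  97 106 114]
 [ 70  66  62  66  64  65  65  63  66  61  64  67  66  64  63  63  63  67
   68  64  65  73  76  79  82  88  94 103]]
```

View pics/w7b.png

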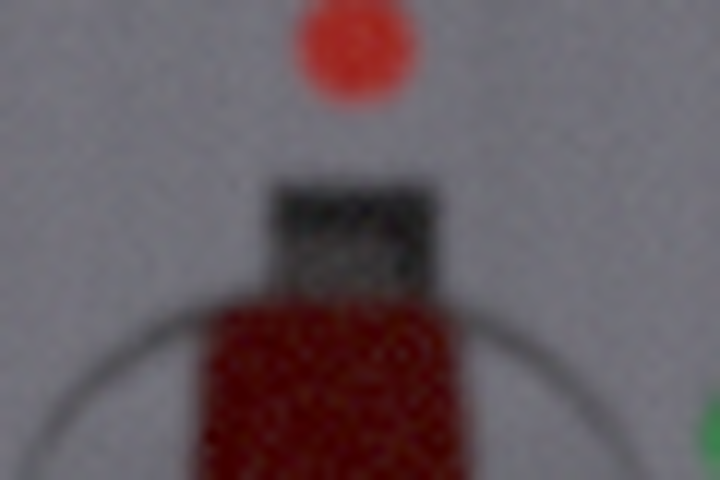

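Run:
```python
from h import *
p=viewer.capture("wrist"); s,R0=show()
S=onplane(p,319,224.9,sw,n); print(R0.T@(S-s["tcp_pos"])*1000)
# wing edge on plane at y=.0198
W=onplane(p,317.2,229.4,s["tcp_pos"]+R0[:,1]*.0198,n); print(R0.T@(W-s["tcp_pos"])*1000)
```

```text
t 8.95 q [ 0.23  0.22  1.86 -0.2   0.81  0.64] tcp [0.5856 0.2169 0.106 ] F [ 1.  -0.3 -0.5] M [0.02 0.17 0.02] gap 0.0091
[-0.09811765 23.56558634 12.0269587 ]
[-1.00842314 19.80738025 10.96804987]
```

```bash
python3 -m jog '[[[0.9,0,-0.2,0,0,0,1],[0.9,1.5,-0.2,0,0,0,1],[0.9,3,-0.2,0,0,0,1],[0.9,4,-0.2,0,0,0,1],[0.9,4,-0.2,0,0,0,1]]]'
python3 - <<'E'
from h import *
p=viewer.capture("wrist"); cv2.imwrite("pics/w8.png",cv2.resize(p["pixels"][200:260,280:370],None,fx=8,fy=8,interpolation=cv2.INTER_CUBIC)); s,R0=show()
print(R0.T@s["force"])
E
```

```text
time_s: 9.45
tcp_pos: [0.5873, 0.2164, 0.1019]
tool_rot: [0.707, 0.005, 0.203, -0.677]
force: [1.0, -0.1, -0.9]
finger_gap: 0.0093
t 9.5 q [ 0.23  0.23  1.86 -0.2   0.8   0.64] tcp [0.5873 0.2164 0.102 ] F [ 0.7 -1.  -0.6] M [0.05 0.18 0.01] gap 0.0091
[ 0.70395415  0.85557752 -0.7502972 ]
```

View pics/w8.png

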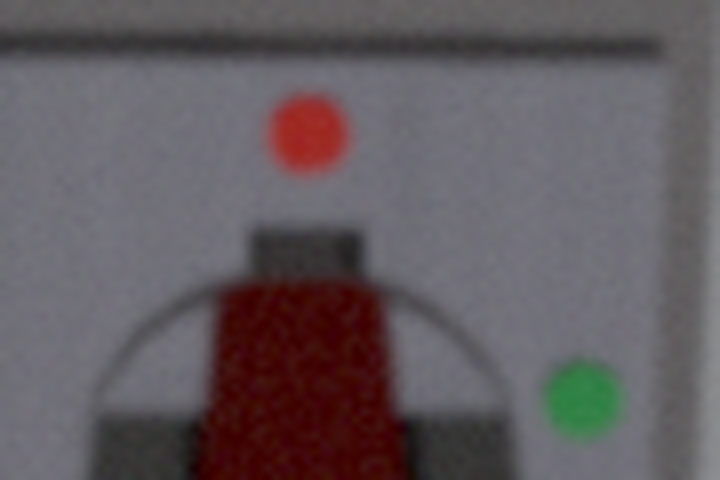

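```bash
python3 -m jog '[[[0.4,1,0,0,0,0,1],[0.4,2,0,0,0,0,1],[0.4,3,0,0,0,0,1],[0.4,4,0,0,0,0,1]]]'
python3 - <<'E'
from h import *
s,R0=show()
print(R0.T@s["force"])
E
```

```text
time_s: 9.9
tcp_pos: [0.5891, 0.216, 0.0987]
tool_rot: [0.707, 0.005, 0.204, -0.677]
force: [-0.4, -0.4, 0.9]
finger_gap: 0.0091
t 9.9 q [ 0.23  0.23  1.86 -0.2   0.8   0.64] tcp [0.5891 0.216  0.0987] F [-0.4 -0.4  0.9] M [0.04 0.16 0.02] gap 0.0091
[-0.00332182 -0.93422442 -0.49701936]
```

```bash
python3 -m jog '[[[0,1,0,0,0,0,1],[0,2.5,0,0,0,0,1],[0,4,0,0,0,0,1],[0,5,0,0,0,0,1]]]'
python3 - <<'E'
from h import *
p=viewer.capture("wrist"); cv2.imwrite("pics/w9.png",cv2.resize(p["pixels"][180:300,260:380],None,fx=5,fy=5,interpolation=cv2.INTER_CUBIC)); s,R0=show()
print(R0.T@s["force"])
E
```

```text
time_s: 10.3
tcp_pos: [0.5905, 0.2156, 0.0938]
tool_rot: [0.707, 0.005, 0.204, -0.677]
force: [-2.1, -0.1, 1.9]
finger_gap: 0.0093
t 10.35 q [ 0.23  0.24  1.86 -0.2   0.79  0.64] tcp [0.5905 0.2156 0.0937] F [-1.2  0.8  1.7] M [ 0.05  0.13 -0.03] gap 0.009
[-0.85490441 -2.03330747  0.39096862]
```

View pics/w9.png

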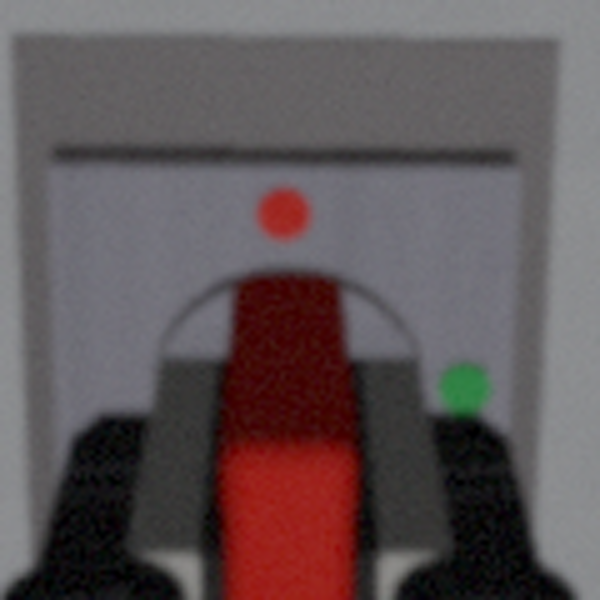

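```bash
python3 -m jog '[[[0,1,0,0,0,0,1],[0,2,0,0,0,0,1],[0,2.5,0,0,0,0,1]]]'
python3 - <<'E'
from h import *
s,R0=show()
print(R0.T@s["force"])
E
python3 -m jog '[[[0,0.7,0,0,0,0,1],[0,1.3,0,0,0,0,1]]]'
python3 - <<'E'
from h import *
s,R0=show()
print(R0.T@s["force"])
E
```

```text
time_s: 10.65
tcp_pos: [0.5912, 0.2154, 0.0914]
tool_rot: [0.707, 0.005, 0.204, -0.677]
force: [-1.0, 0.7, 3.3]
finger_gap: 0.0094
t 10.65 q [ 0.23  0.25  1.86 -0.21  0.79  0.64] tcp [0.5912 0.2154 0.0914] F [-1.   0.7  3.3] M [-0.02  0.18 -0.03] gap 0.0094
[-0.11374033 -3.48666938  0.39612614]
time_s: 10.85
tcp_pos: [0.5916, 0.2153, 0.0902]
tool_rot: [0.707, 0.005, 0.204, -0.677]
force: [-0.3, -0.8, 3.9]
finger_gap: 0.0093
t 10.85 q [ 0.23  0.25  1.86 -0.21  0.78  0.64] tcp [0.5916 0.2153 0.0902] F [-0.3 -0.8  3.9] M [0.02 0.17 0.04] gap 0.0093
[ 1.1298707  -3.74672194 -0.87128591]
```

```bash
python3 -m jog '[[[0,0.6,0,0,0,0,1],[0,1.2,0,0,0,0,1]]]'
python3 - <<'E'
from h import *
s,R0=show()
print(R0.T@s["force"])
E
python3 -m jog '[[[0,0.6,0,0,0,0,1],[0,1.2,0,0,0,0,1]]]'
python3 - <<'E'
from h import *
p=viewer.capture("wrist"); cv2.imwrite("pics/w10.png",cv2.resize(p["pixels"][180:300,260:380],None,fx=5,fy=5,interpolation=cv2.INTER_CUBIC)); s,R0=show()
print(R0.T@s["force"])
E
```

```text
time_s: 11.05
tcp_pos: [0.5918, 0.2152, 0.0896]
tool_rot: [0.707, 0.005, 0.203, -0.677]
force: [-8.0, -1.0, 12.1]
finger_gap: 0.0092
t 11.05 q [ 0.23  0.25  1.85 -0.21  0.78  0.64] tcp [0.5918 0.2152 0.0896] F [-8.  -1.  12.1] M [-0.23  0.79 -0.13] gap 0.0092
[ -3.50342177 -13.69773521  -3.17377062]
time_s: 11.25
tcp_pos: [0.5919, 0.2153, 0.0896]
tool_rot: [0.707, 0.005, 0.203, -0.677]
force: [-15.5, -1.4, 21.3]
finger_gap: 0.0092
t 11.3 q [ 0.23  0.25  1.85 -0.21  0.78  0.64] tcp [0.5918 0.2153 0.0896] F [-12.   -2.   16.8] M [-0.37  1.29 -0.21] gap 0.0087
[ -5.58654216 -19.31216169  -5.26485681]
```

View pics/w10.png

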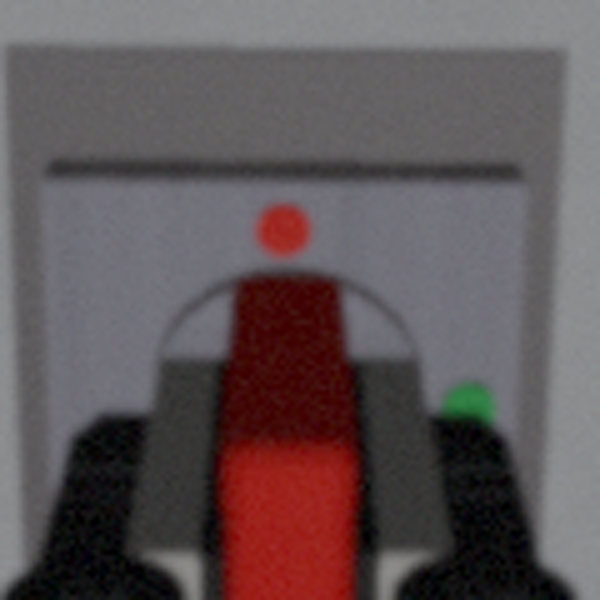

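```bash
python3 -m jog '[[[0,-0.5,0,0,5,0,1],[0,-0.5,0,0,12,0,1],[0,-0.5,0,0,19,0,1],[0,-0.5,0,0,26,0,1],[0,-0.5,0,0,26,0,1]]]'
python3 - <<'E'
from h import *
s,R0=show()
print(R0.T@s["force"],R0.T@s["wrist_torque"],"turn",np.degrees(Ro.from_matrix(RT.T@R0).as_rotvec()))
p=viewer.capture("wrist"); cv2.imwrite("pics/w11.png",p["pixels"])
E
```

```text
time_s: 11.8
tcp_pos: [0.5913, 0.216, 0.0894]
tool_rot: [-0.643, 0.149, -0.357, 0.661]
force: [-11.0, 2.3, 14.2]
finger_gap: 0.009
t 11.8 q [ 0.23  0.25  1.85 -0.2   0.78  1.1 ] tcp [0.5913 0.216  0.0894] F [-11.    2.3  14.2] M [ 0.22  1.2  -0.01] gap 0.009
[ -5.45736973 -16.81228301  -3.68173198] [-0.64032143 -0.02333229  1.03349282] turn [1.65011381e-02 2.61045388e+01 1.60071976e-01]
```

View pics/w11.png

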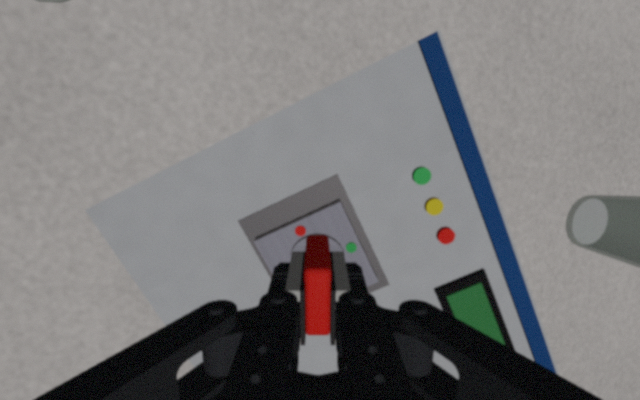

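```bash
python3 -m jog '[[[0,-0.3,0,0,8,0,1],[0,-0.3,0,0,16,0,1],[0,-0.3,0,0,24,0,1],[0,-0.3,0,0,32,0,1],[0,-0.3,0,0,40,0,1]]]'
python3 - <<'E'
from h import *
s,R0=show()
print(R0.T@s["force"],R0.T@s["wrist_torque"],"turn",np.degrees(Ro.from_matrix(RT.T@R0).as_rotvec()))
E
python3 -m jog '[[[0,0,0,0,8,0,1],[0,0,0,0,16,0,1],[0,0,0,0,24,0,1],[0,0,0,0,24,0,1]]]'
python3 - <<'E'
from h import *
s,R0=show()
print(R0.T@s["force"],R0.T@s["wrist_torque"],"turn",np.degrees(Ro.from_matrix(RT.T@R0).as_rotvec()))
E
```

```text
time_s: 12.35
tcp_pos: [0.5909, 0.2168, 0.0892]
tool_rot: [-0.48, 0.367, -0.556, 0.57]
force: [-10.5, 6.1, 11.0]
finger_gap: 0.0093
t 12.35 q [ 0.23  0.25  1.86 -0.2   0.78  1.8 ] tcp [0.5909 0.2168 0.0892] F [-10.5   6.1  11. ] M [0.85 1.24 0.33] gap 0.0093
[ -5.88754426 -13.9505889   -6.26004276] [-1.09508406 -0.17380277  1.07241828] turn [1.35484945e-02 6.63246804e+01 2.35894327e-01]
time_s: 12.75
tcp_pos: [0.5908, 0.2171, 0.0892]
tool_rot: [0.355, -0.477, 0.643, -0.482]
force: [-9.8, 6.7, 11.4]
finger_gap: 0.009
t 12.75 q [ 0.23  0.25  1.86 -0.2   0.78  2.21] tcp [0.5908 0.2171 0.0892] F [-9.8  6.7 11.4] M [1.05 1.29 0.21] gap 0.009
[ -3.71832563 -14.18837214  -7.48715077] [-1.53769797 -0.01136185  0.67960577] turn [-2.53293174e-02  9.01445778e+01  2.77850392e-01]
```

```bash
python3 -m jog '[[[0,0,0,0,4,0,1],[0,0,0,0,7.5,0,1],[0,0,0,0,7.5,0,1]]]'
python3 - <<'E'
from h import *
s,R0=show()
print(R0.T@s["force"],R0.T@s["wrist_torque"],"turn",np.degrees(Ro.from_matrix(RT.T@R0).as_rotvec()))
E
python3 -m jog '[[[0,0,0,0,2,0,1],[0,0,0,0,2,0,1]]]'
python3 - <<'E'
from h import *
s,R0=show()
print(R0.T@s["force"],R0.T@s["wrist_torque"],"turn",np.degrees(Ro.from_matrix(RT.T@R0).as_rotvec()))
E
```

```text
time_s: 13.05
tcp_pos: [0.5909, 0.2173, 0.0892]
tool_rot: [0.313, -0.507, 0.665, -0.45]
force: [-10.1, 7.2, 11.1]
finger_gap: 0.0089
t 13.05 q [ 0.23  0.25  1.86 -0.2   0.78  2.34] tcp [0.5909 0.2173 0.0892] F [-10.1   7.2  11.1] M [1.21 1.23 0.31] gap 0.0089
[ -3.02173782 -14.06166005  -8.37117768] [-1.61899918 -0.05216969  0.65947926] turn [-2.12090328e-02  9.75729030e+01  2.93316124e-01]
time_s: 13.25
tcp_pos: [0.5908, 0.2173, 0.0891]
tool_rot: [0.301, -0.515, 0.67, -0.442]
force: [-9.5, 9.0, 11.0]
finger_gap: 0.0089
t 13.25 q [ 0.23  0.25  1.86 -0.2   0.78  2.38] tcp [0.5908 0.2173 0.0891] F [-9.5  9.  11. ] M [1.12 1.2  0.43] gap 0.0089
[ -4.63886471 -13.92392521  -8.78601032] [-1.57982196 -0.19613959  0.5754124 ] turn [-2.34318087e-02  9.95159934e+01  2.91480225e-01]
```

```bash
python3 -m jog '[[[0,0,0,0,2.5,0,1],[0,0,0,0,2.5,0,1]]]'
python3 - <<'E'
from h import *
p=viewer.capture("wrist"); cv2.imwrite("pics/w12.png",p["pixels"])
s,R0=show()
print(R0.T@s["force"],R0.T@s["wrist_torque"],"turn",np.degrees(Ro.from_matrix(RT.T@R0).as_rotvec()))
E
```

```text
time_s: 13.45
tcp_pos: [0.5909, 0.2173, 0.0892]
tool_rot: [0.287, -0.524, 0.676, -0.431]
force: [-8.4, 8.1, 9.4]
finger_gap: 0.0093
t 13.5 q [ 0.23  0.25  1.86 -0.2   0.78  2.42] tcp [0.5909 0.2174 0.0892] F [-8.4  8.9 10.5] M [1.21 1.23 0.61] gap 0.0093
[ -4.6423284  -13.17138133  -8.19046534] [-1.68697702 -0.34075587  0.62480528] turn [-1.33808742e-02  1.01955296e+02  2.83922497e-01]
```

View pics/w12.png

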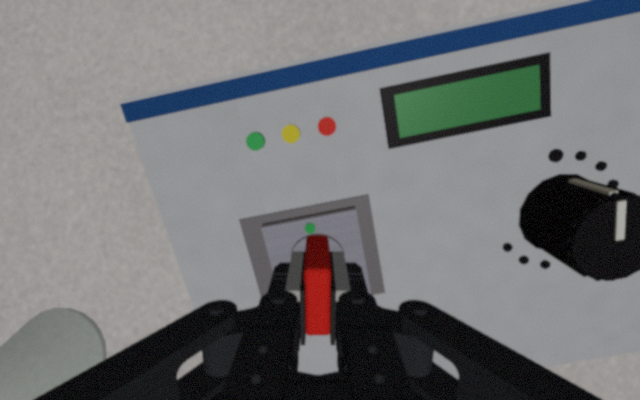

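```bash
python3 -m jog '[[[0,-0.7,0,0,0,0,1],[0,-0.7,0,0,0,0,-0.3],[0,-0.7,0,0,0,0,-0.3],[0,-0.7,0,0,0,0,-0.3]]]'
python3 - <<'E'
from h import *
p=viewer.capture("wrist"); cv2.imwrite("pics/w13.png",p["pixels"])
s,R0=show()
E
```

```text
time_s: 13.9
tcp_pos: [0.5915, 0.2148, 0.0888]
tool_rot: [0.287, -0.523, 0.677, -0.43]
force: [-0.8, -0.5, 0.7]
finger_gap: 0.0521
t 13.95 q [ 0.23  0.25  1.86 -0.21  0.78  2.42] tcp [0.5916 0.2148 0.0888] F [0.5 0.2 0.5] M [0.04 0.15 0.04] gap 0.0551
```

View pics/w13.png

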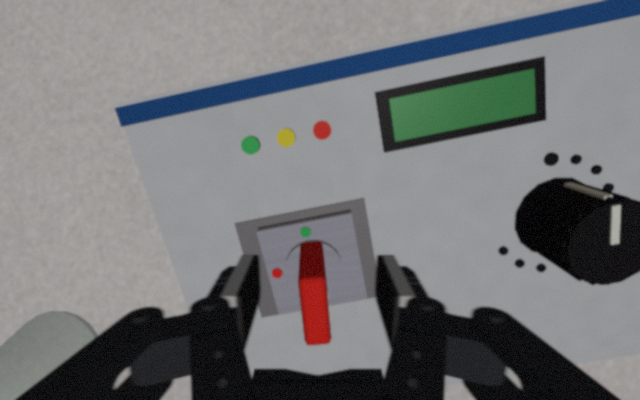

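```bash
python3 -m jog '[[[0,-20,0,0,0,0,-0.6],[0,-60,0,0,0,0,-1],[0,-90,0,0,0,0,-1],[0,-90,0,0,0,0,-1],[0,-90,0,0,0,0,-1]]]'
python3 - <<'E'
from h import *
p=viewer.capture("wrist"); cv2.imwrite("pics/w14.png",p["pixels"])
s,R0=show()
for nme in ["laser_key_bow","knob_grip"]:
    l=viewer.landmark_of(p,nme)
    print(nme,[(round(d["p"],2),np.round(world(p,d["at"]),4).tolist(),proj(p,world(p,d["at"])).round()) for d in l[:2]])
E
```

```text
time_s: 14.45
tcp_pos: [0.5665, 0.2225, 0.1758]
tool_rot: [0.286, -0.523, 0.678, -0.431]
force: [0.6, -0.6, -0.1]
finger_gap: 0.0855
t 14.5 q [ 0.25  0.09  1.87 -0.19  0.94  2.41] tcp [0.5659 0.2222 0.1744] F [ 0.5 -0.1  0.3] M [ 0.03  0.16 -0.02] gap 0.0857
laser_key_bow [(0.72, [0.5855, 0.2172, 0.1029], array([316., 221.]))]
knob_grip []
```

View pics/w14.png

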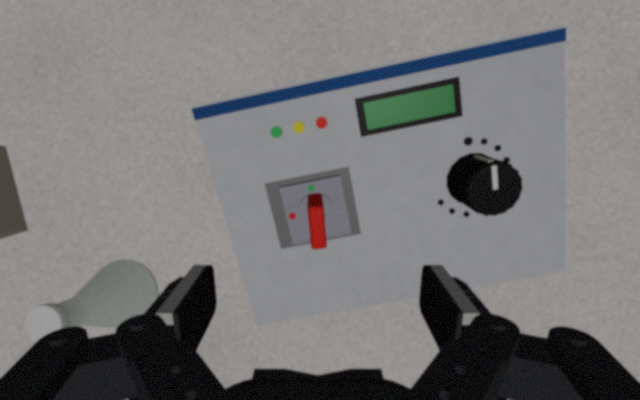

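```bash
cat >> h.py <<'E'
K=np.array([.555,.1095,.1013])
E
python3 - <<'E'
from h import *
print(step(K+n*.065,RT))
E
```

```text
(array([108.7,  10.3,  22.4]), array([ 2.00e-01, -1.02e+02, -1.00e-01]))
```

```bash
python3 -m jog '[[[109,10,22,0,-102,0,-1],[109,10,22,0,-102,0,-1],[109,10,22,0,-102,0,-1],[109,10,22,0,-102,0,-1],[109,10,22,0,-102,0,-1]]]'
python3 - <<'E'
from h import *
print(step(K+n*.065,RT))
E
```

```text
time_s: 15.1
tcp_pos: [0.5359, 0.1141, 0.1636]
tool_rot: [-0.508, 0.339, -0.533, 0.586]
force: [-0.4, 0.2, 0.5]
finger_gap: 0.0856
(array([-0.6,  0.3,  0.7]), array([  0.2, -60.8,  -0.2]))
```

```bash
python3 -m jog '[[[0,0,0,0,-61,0,-1],[0,0,0,0,-61,0,-1],[0,0,0,0,-61,0,-1],[0,0,0,0,-61,0,-1],[0,0,0,0,-61,0,-1]]]'
python3 -m jog '[[[0,0,0,0,-19,0,-1],[0,0,0,0,-19,0,-1],[0,0,0,0,-19,0,-1],[0,0,0,0,-19,0,-1]]]'
python3 - <<'E'
from h import *
p=viewer.capture("wrist");p=viewer.capture("wrist"); cv2.imwrite("pics/w15.png",p["pixels"])
s,R0=show()
print(step(K+n*.065,RT))
for nme in ["knob_grip"]:
    l=viewer.landmark_of(p,nme)
    print(nme,[(round(d["p"],2),np.round(world(p,d["at"]),4).tolist(),proj(p,world(p,d["at"])).round()) for d in l[:2]])
E
```

```text
time_s: 15.6
tcp_pos: [0.5361, 0.1151, 0.1636]
tool_rot: [-0.668, 0.101, -0.309, 0.67]
force: [-0.1, -0.1, 0.9]
finger_gap: 0.0854
time_s: 16.0
tcp_pos: [0.5362, 0.1151, 0.1638]
tool_rot: [0.709, 0.009, 0.197, -0.677]
force: [0.4, 0.2, 0.2]
finger_gap: 0.0853
t 16.1 q [ 0.05 -0.06  2.04 -0.12  0.89  0.39] tcp [0.5364 0.1152 0.1643] F [ 0.2 -0.  -0.1] M [ 0.01  0.17 -0.02] gap 0.0852
(array([ 0. ,  0.9, -0.2]), array([-0. ,  0.9, -0.2]))
knob_grip [(0.6, [0.551, 0.1069, 0.1001], array([314., 226.]))]
```

View pics/w15.png

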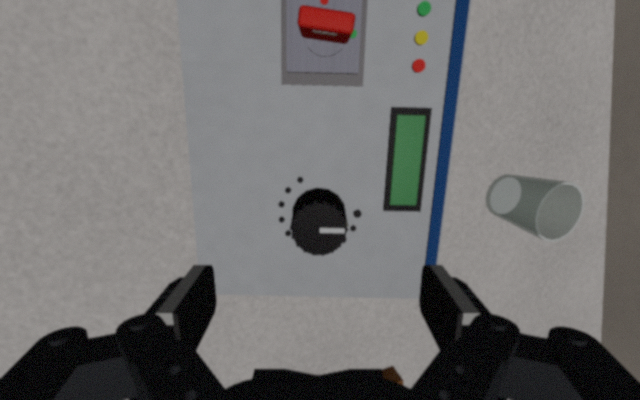

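Run:
```python
from h import *
p=viewer.capture("wrist"); s,R0=show(); im=p["pixels"]
g=im.max(2); m=(g<60).astype(np.uint8)[170:265,270:370]; 
nl,lab,st,ce=cv2.connectedComponentsWithStats(m); i=1+np.argmax(st[1:,4]); print(st[i]+np.array([270,170,0,0,0]))
for v in (205,215,225,230,235,240,250): 
    x=np.where(m[v-170])[0]+270; x=x[(x>288)&(x<351)]; print(v,x.min(),x.max())
fl=[(v,np.where(g[v,150:260]<70)[0].max()+150,np.where(g[v,380:480]<70)[0].min()+380) for v in (270,280,300,310)]; print(fl)
for c in [(319.5,228),(318,228)]:
    S=onplane(p,*c,K+n*.01,n); print(S,R0.T@(S-s["tcp_pos"])*1000)
for y,z in [(-.013,0),(-.03,0)]: print(proj(p,s["tcp_pos"]+R0@np.array([0,y,z])))
cv2.imwrite("pics/w15z.png",cv2.resize(im[160:270,260:380],None,fx=5,fy=5,interpolation=cv2.INTER_CUBIC))
```

```text
t 16.2 q [ 0.05 -0.06  2.04 -0.12  0.89  0.39] tcp [0.5366 0.1152 0.1647] F [-0.5  1.1 -0.4] M [0.01 0.13 0.07] gap 0.0853
[ 286  189   60   66 2745]
205 294 342
215 293 344
225 291 345
230 291 317
235 292 343
240 295 344
250 304 332
[(270, np.int64(212), np.int64(422)), (280, np.int64(213), np.int64(422)), (300, np.int64(215), np.int64(420)), (310, np.int64(214), np.int64(421))]
[0.55227074 0.10929211 0.11097539] [ 0.22786918 56.27358637 -1.3149252 ]
[0.55142945 0.10952287 0.11070558] [-0.68526224 56.27562314 -1.31616168]
[319.82643644 281.43835327]
[320.10771056 303.83956929]
```

View pics/w15z.png

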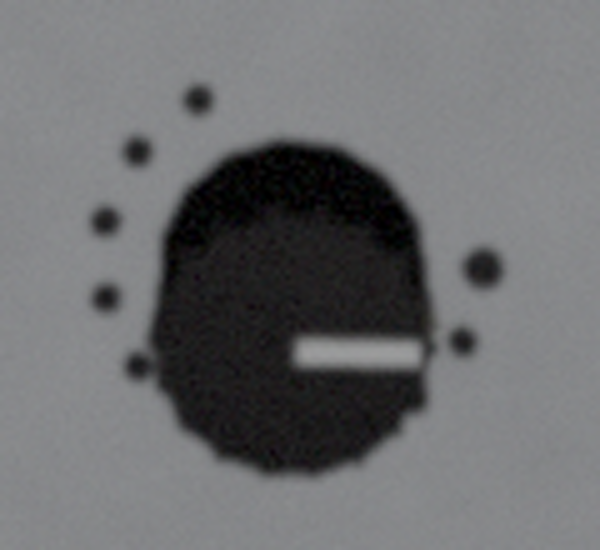

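```bash
python3 -m jog '[[[0.5,30,-1.5,0,0.8,0,-1],[0.5,60,-1.5,0,0.8,0,-1],[0.5,78,-1.5,0,0.8,0,-1],[0.5,84,-1.5,0,0.8,0,-1],[0.5,84,-1.5,0,0.8,0,-1]]]'
python3 - <<'E'
from h import *
viewer.capture("wrist");viewer.capture("wrist");p=viewer.capture("wrist"); cv2.imwrite("pics/w16.png",p["pixels"])
s,R0=show()
print(step(K-n*.019,RT))
E
```

```text
time_s: 16.7
tcp_pos: [0.5601, 0.1068, 0.0843]
tool_rot: [0.707, 0.005, 0.202, -0.677]
force: [0.3, -0.8, -0.3]
finger_gap: 0.0854
t 16.85 q [ 0.03  0.12  2.02 -0.14  0.72  0.4 ] tcp [0.5613 0.107  0.0865] F [-0.8  0.5 -0.3] M [0.04 0.1  0.01] gap 0.0855
(array([-2.1,  2.9,  0.6]), array([-0.1,  0.1,  0. ]))
```

View pics/w16.png

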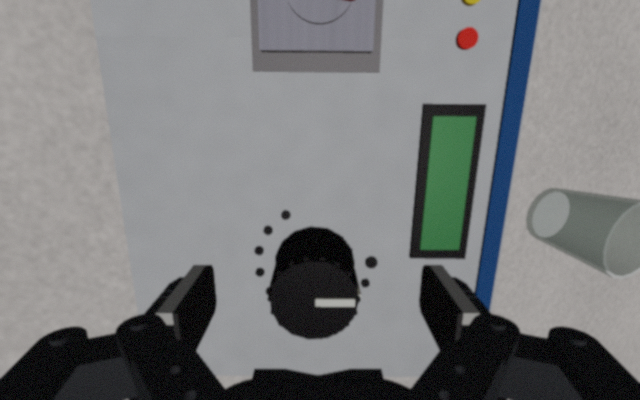

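Run:
```python
from h import *
p=viewer.capture("wrist"); s,R0=show(); im=p["pixels"]; g=im.max(2)
cv2.imwrite("pics/w16z.png",cv2.resize(im[210:350,240:400],None,fx=4.5,fy=4.5,interpolation=cv2.INTER_CUBIC))
for v in (290,295,310,320): 
    x=np.where(g[v,255:375]<60)[0]+255; print(v,x.min(),x.max())
for c in [(312.5,299),(317.4,299)]:
    S=onplane(p,*c,K+n*.01,n); print(S,R0.T@(S-s["tcp_pos"])*1000)
```

```text
t 16.9 q [ 0.03  0.12  2.02 -0.14  0.72  0.4 ] tcp [0.5613 0.107  0.0866] F [0.9 0.6 0.1] M [0.   0.18 0.01] gap 0.0855
290 266 356
295 268 356
310 271 354
320 278 348
[0.55128658 0.10950687 0.11066456] [ -2.74674096 -26.06164018  -0.40477292]
[0.55299826 0.10900905 0.11121598] [ -0.88080371 -26.0597706   -0.40457613]
```

View pics/w16z.png

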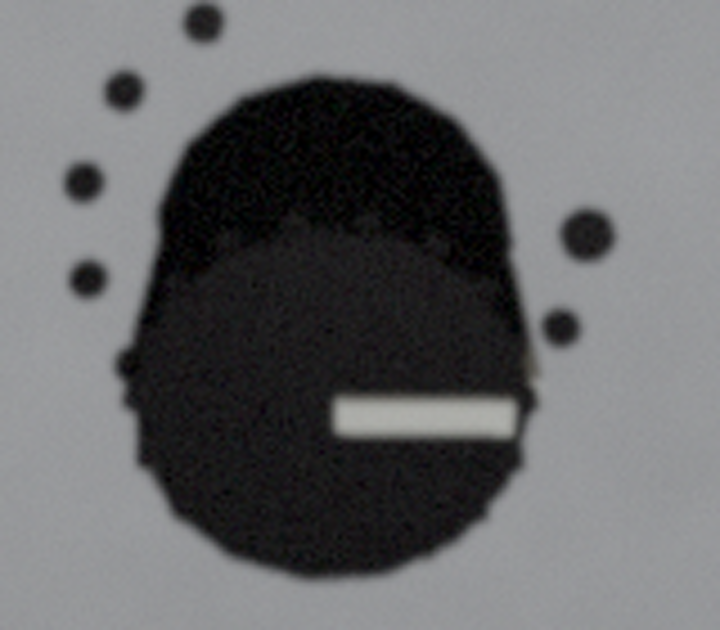

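```bash
python3 -m jog '[[[-1.6,2,-1.5,0,0,0,-1],[-1.6,2,-1.5,0,0,0,0],[-1.6,2,-1.5,0,0,0,0],[-1.6,2,-1.5,0,0,0,0]]]' 40
python3 - <<'E'
from h import *
p=viewer.capture("wrist"); s,R0=show(); im=p["pixels"]
cv2.imwrite("pics/w17.png",cv2.resize(im[210:370,200:440],None,fx=3.3,fy=3.3,interpolation=cv2.INTER_CUBIC))
E
```

```text
time_s: 17.3
tcp_pos: [0.5593, 0.1057, 0.0829]
tool_rot: [0.707, 0.006, 0.203, -0.677]
force: [-0.4, -0.7, -0.5]
finger_gap: 0.0443
t 17.35 q [ 0.03  0.12  2.03 -0.14  0.72  0.4 ] tcp [0.5593 0.1057 0.0829] F [ 0.5 -0.5 -0.6] M [ 0.05  0.19 -0.01] gap 0.0429
```

View pics/w17.png

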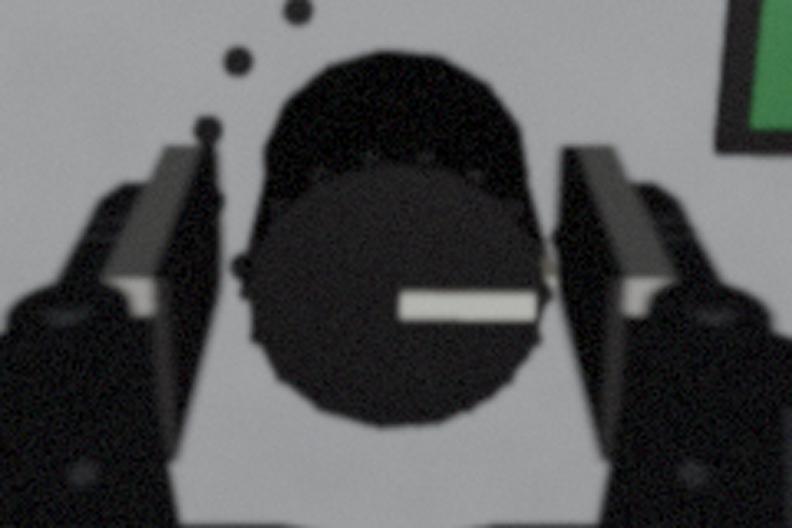

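```bash
python3 -m jog '[[[0.9,0,0,0,0,0,0.2],[0.9,0,0,0,0,0,0.5],[0.9,0,0,0,0,0,0.5],[0.9,0,0,0,0,0,0.5]]]' 40
python3 - <<'E'
from h import *
s,R0=show(); print(R0.T@s["force"],R0.T@s["wrist_torque"])
p=viewer.capture("wrist"); im=p["pixels"]
cv2.imwrite("pics/w18.png",cv2.resize(im[210:370,200:440],None,fx=3.3,fy=3.3,interpolation=cv2.INTER_CUBIC))
E
```

```text
time_s: 17.75
tcp_pos: [0.5601, 0.1055, 0.0833]
tool_rot: [0.707, 0.006, 0.203, -0.677]
force: [-2.6, 0.7, 4.8]
finger_gap: 0.0331
t 17.75 q [ 0.03  0.12  2.03 -0.14  0.72  0.4 ] tcp [0.5601 0.1055 0.0833] F [-2.6  0.7  4.8] M [ 0.02  0.47 -0.03] gap 0.0331
[-1.17599848 -5.43297301 -0.06442397] [-0.11634488 -0.0084592   0.45157424]
```

View pics/w18.png

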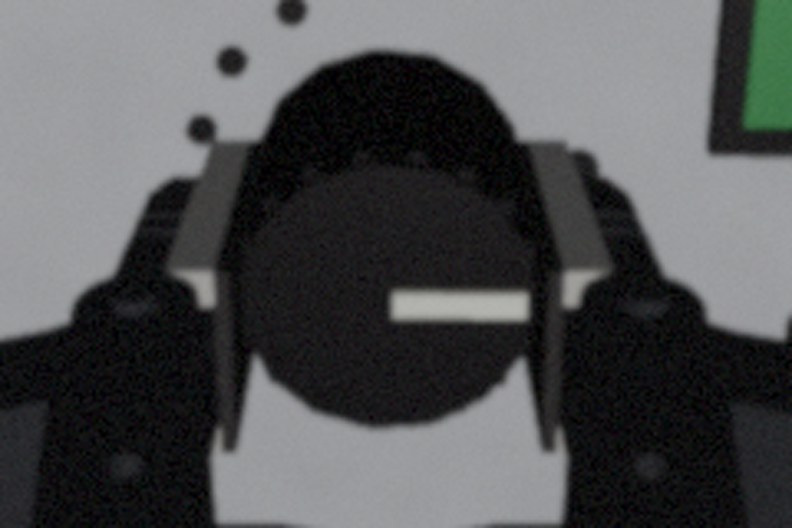

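```bash
python3 -m jog '[[[0,0,0,0,5,0,0.7],[0,0,0,0,11,0,0.7],[0,0,0,0,18,0,0.7],[0,0,0,0,24,0,0.7],[0,0,0,0,24,0,0.7]]]' 50
python3 - <<'E'
from h import *
s,R0=show(); print(R0.T@s["force"],R0.T@s["wrist_torque"],"turn",np.degrees(Ro.from_matrix(RT.T@R0).as_rotvec()))
p=viewer.capture("wrist"); im=p["pixels"]
cv2.imwrite("pics/w19.png",cv2.resize(im[210:370,200:440],None,fx=3.3,fy=3.3,interpolation=cv2.INTER_CUBIC))
E
```

```text
time_s: 18.3
tcp_pos: [0.5595, 0.1058, 0.0831]
tool_rot: [-0.649, 0.136, -0.346, 0.664]
force: [-6.1, 1.5, 7.6]
finger_gap: 0.0329
t 18.3 q [ 0.03  0.12  2.03 -0.14  0.72  0.82] tcp [0.5595 0.1058 0.0831] F [-6.1  1.5  7.6] M [0.18 0.7  0.01] gap 0.0329
[-3.30711295 -9.09992948 -1.81713509] [-0.31049349 -0.01228631  0.6547833 ] turn [6.74233500e-04 2.39937515e+01 1.55256619e-01]
```

View pics/w19.png

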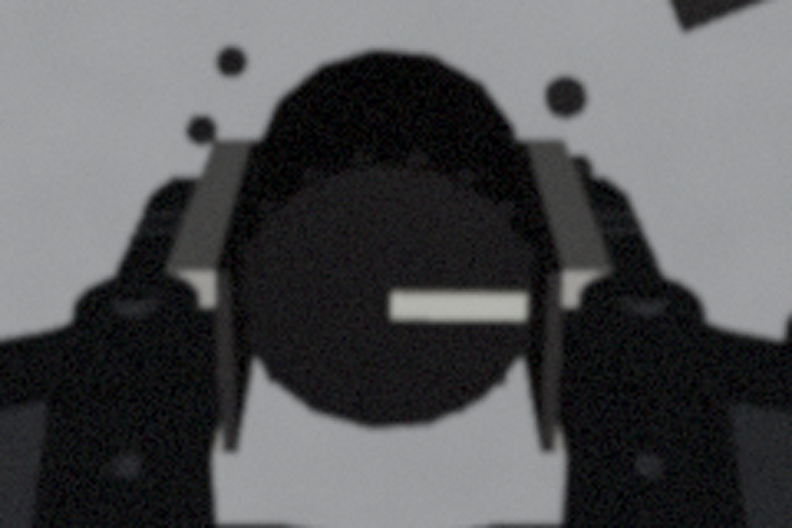

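```bash
python3 -m jog '[[[0,0,0,0,6,0,0.7],[0,0,0,0,12,0,0.7],[0,0,0,0,18,0,0.7],[0,0,0,0,24,0,0.7],[0,0,0,0,24,0,0.7]]]' 50
python3 - <<'E'
from h import *
s,R0=show(); print(R0.T@s["force"],R0.T@s["wrist_torque"],"turn",np.degrees(Ro.from_matrix(RT.T@R0).as_rotvec()))
E
python3 -m jog '[[[0,0,0,0,6,0,0.7],[0,0,0,0,12,0,0.7],[0,0,0,0,18,0,0.7],[0,0,0,0,24.1,0,0.7],[0,0,0,0,24.1,0,0.7]]]' 50
python3 - <<'E'
from h import *
s,R0=show(); print(R0.T@s["force"],R0.T@s["wrist_torque"],"turn",np.degrees(Ro.from_matrix(RT.T@R0).as_rotvec()))
p=viewer.capture("wrist"); im=p["pixels"]
cv2.imwrite("pics/w20.png",im)
E
```

```text
time_s: 18.85
tcp_pos: [0.5592, 0.1063, 0.0829]
tool_rot: [-0.563, 0.272, -0.473, 0.621]
force: [-8.4, 4.0, 7.1]
finger_gap: 0.0325
t 18.85 q [ 0.03  0.12  2.03 -0.14  0.72  1.24] tcp [0.5592 0.1063 0.0829] F [-8.4  4.   7.1] M [0.5  0.94 0.07] gap 0.0325
[-5.60084083 -9.50539021 -3.93337322] [-0.62502053 -0.00817817  0.86568706] turn [-2.69762997e-02  4.80021321e+01  2.20303928e-01]
time_s: 19.35
tcp_pos: [0.559, 0.1069, 0.0828]
tool_rot: [0.452, -0.396, 0.58, -0.551]
force: [-8.1, 7.1, 7.5]
finger_gap: 0.0327
t 19.35 q [ 0.03  0.12  2.03 -0.13  0.72  1.66] tcp [0.559  0.1069 0.0828] F [-8.1  7.1  7.5] M [0.98 0.98 0.22] gap 0.0327
[ -6.57651321 -10.01485624  -5.44006222] [-0.9424081  -0.01262604  1.04138877] turn [-3.75664166e-02  7.21162473e+01  2.71289483e-01]
```

View pics/w20.png

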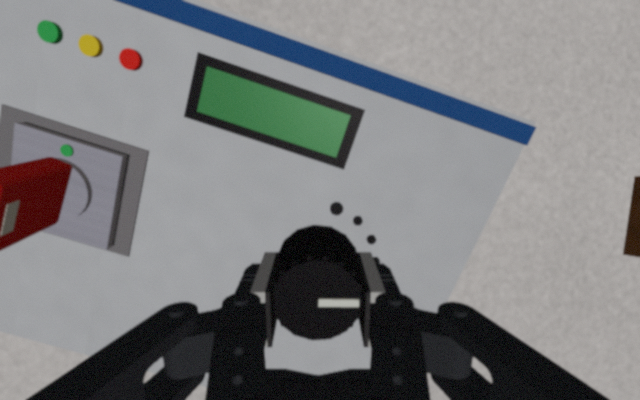

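```bash
python3 -m jog '[[[0,0,0,0,0,0,-0.2],[0,0,0,0,0,0,-0.2],[0,0,0,0,0,0,-0.2],[0,0,0,0,0,0,-0.2]]]'
python3 -m jog '[[[0,-20,0,0,0,0,-0.2],[0,-60,0,0,0,0,-0.5],[0,-90,0,0,0,0,-1],[0,-90,0,0,0,0,-1],[0,-90,0,0,0,0,-1]]]'
python3 - <<'E'
from h import *
s,R0=show(); viewer.capture("wrist")
p=viewer.capture("wrist"); im=p["pixels"]
cv2.imwrite("pics/w21.png",im)
E
```

```text
time_s: 19.8
tcp_pos: [0.5602, 0.1052, 0.083]
tool_rot: [0.452, -0.394, 0.58, -0.551]
force: [-0.6, -0.4, -0.2]
finger_gap: 0.0513
time_s: 20.3
tcp_pos: [0.535, 0.1128, 0.1696]
tool_rot: [0.452, -0.394, 0.58, -0.551]
force: [-0.5, -0.2, -0.9]
finger_gap: 0.0854
t 20.3 q [ 0.05 -0.07  2.04 -0.12  0.89  1.65] tcp [0.535  0.1128 0.1696] F [-0.5 -0.2 -0.9] M [ 0.01  0.16 -0.01] gap 0.0854
```

View pics/w21.png

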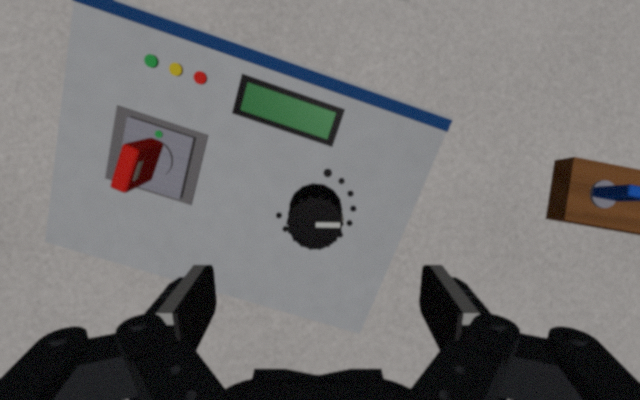

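```bash
python3 -m jog '[[[0,-60,0,0,0,0,-1],[0,-60,0,0,0,0,-1],[0,-60,0,0,0,0,-1]]]'
python3 - <<'E'
from h import *
p=viewer.capture("wrist"); cv2.imwrite("pics/w22.png",p["pixels"]); 
q=viewer.capture("scene"); cv2.imwrite("pics/s22.png",q["pixels"])
for c in (p,q):
  for nme in ["laser_key_bow","spare_key_bow","flask","beaker","reagent"]:
    l=viewer.landmark_of(c,nme); print(nme,[(round(d["p"],2),np.round(world(c,d["at"]),4).tolist()) for d in l[:1]])
# bow direction using w15-like edges
im=cv2.imread("pics/w15.png"); cv2.imwrite("pics/w15k.png",cv2.resize(im[0:60,280:380],None,fx=7,fy=7,interpolation=cv2.INTER_CUBIC))
show()
E
```

```text
time_s: 20.7
tcp_pos: [0.5185, 0.1179, 0.2276]
tool_rot: [0.452, -0.393, 0.581, -0.552]
force: [1.1, 0.5, -0.6]
finger_gap: 0.0857
laser_key_bow [(0.85, [0.5826, 0.2172, 0.1016])]
spare_key_bow [(0.79, [0.5777, -0.168, 0.05])]
flask [(0.64, [0.6092, 0.4247, -0.0004])]
beaker []
reagent []
laser_key_bow [(0.55, [0.5909, 0.2192, 0.1106])]
spare_key_bow [(0.6, [0.5827, -0.1696, 0.0412])]
flask [(0.85, [0.612, 0.4268, 0.0024])]
beaker [(0.64, [0.7891, 0.0172, -0.0016])]
reagent [(0.93, [0.6196, -0.4265, -0.001])]
t 21.3 q [ 0.06 -0.18  2.03 -0.12  1.02  1.65] tcp [0.5176 0.1177 0.2262] F [0.7 0.3 0.4] M [0.04 0.16 0.02] gap 0.0852
```

View pics/w15k.png

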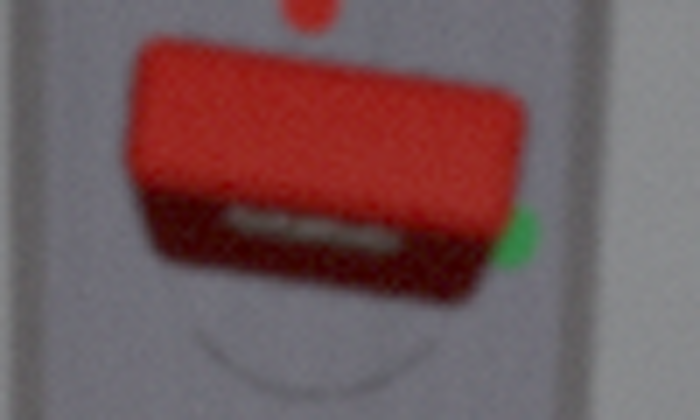

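View pics/w22.png

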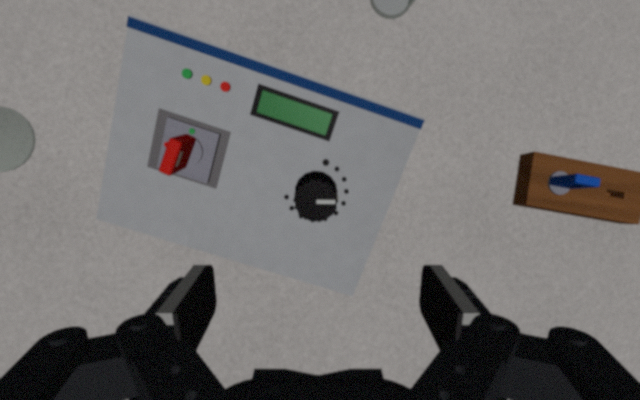

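View pics/s22.png

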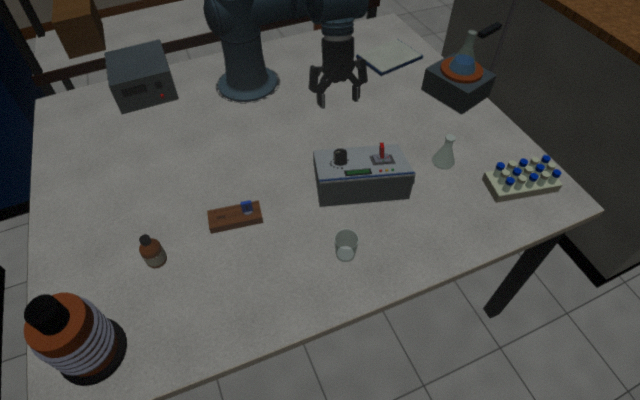

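```bash
python3 -c "
from plant import r
print(r.close_job())"
```

```text
the job is handed in; nothing more can be done
None
```

I did the whole job in the order asked and handed it in at about 21 s of the 72 s allowed. No verdict comes back, so these results rest on my own checks.

**Key:**
- I took the red key from the rest and lined it up with the slot in the wrist camera. I pushed it in until the shoulder disc was felt, with the axial force rising from about 4 N to 14–19 N.
- Held in, I turned it clockwise until the stop was felt. The torque built to 0.34 N·m with the gripper at 102°.
- After release the key stayed in the switch. A picture taken then, before the knob was turned, shows it at about 97°, which is ON plus the stated play.

**Knob:** I gripped the black knob and turned it 72° clockwise in three steps of 24°. There was no visible slip, and after release the pointer still stood three clicks up from the zero dot.

**Last look:**
- The gripper was open and clear of everything, with forces near zero.
- The blue key is still in its slot, and the flask, beaker and bottle are within a few millimetres of where they were first measured. That is the accuracy of the measurements.

**Disagreement:** the wrist camera and the measured tool position differed by 1–3 mm at times, because the arm was still settling after moves. I corrected this from the pictures before inserting the key and gripping the knob.

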